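# Clamp a model-car wheel in the crank-wound wheel vice

## Task

First roll the white wheel along its track by pushing its rim, so that it stops centred on the yellow line between the vice jaws without overrunning the line. Then fit the loose red crank fully home on the slanting square screw end and wind it clockwise through its full turns until the screw comes up against its stop and the red pad grips the wheel. Do not lift the wheel, leave the crank on the screw, and do not push the other things on the bench about.

Things in the scene. Friction and masses are not known exactly. Their poses are not given: they have to be found in the camera images.
- vice: Wheel vice fixed on the bench. Dark steel base plate 12 mm thick, x -155 to +115, y -110 to +100 mm of the origin (on the bench); x runs along the wheel track, away from the robot's side; z up. The track lies between two aluminium fences 47 mm apart, 20 mm high above the plate, its middle at y = +45.5 mm; right fence x -145 to -5 mm, left one x -148 to +108 mm.
- jaw_fixed (a point): Middle of the top of the fixed blue jaw, left of the track, 58 mm above the bench (70 mm along x by 18 mm); axes as the vice's. Facing it across the track is the moving blue jaw (60 mm along x, 55 mm above the bench), which closes towards +y.
- column_top (a point): Middle of the top of the blue gear column that carries the slanting screw: 62 (x) x 50 (y) mm, 82 mm above the bench; axes as the vice's.
- mark (a point): Middle of the yellow line across the track, on the base plate (12 mm above the bench), at x = 30, y = 45.5 mm of the vice; axes as the vice's.
- wheel: White model-car wheel, 80 mm diameter, 42 mm wide, about 90 g, standing on its rim in the track before the jaws. Origin at its centre (52 mm above the bench); y is the axle, along the vice's y; x and z turn as it rolls. It rolls easily; let go at 50 mm/s it coasts about 10 mm, at 100 mm/s about 40 mm.
- pad: Red spring pad on the face of the moving jaw, 56 x 36 mm, 4 mm thick; origin in the middle of its face that meets the wheel. It gives up to 4 mm (1.2 N per mm) and is pressed in 3 mm when the screw is at its stop.
- screw_seat (a point): On the screw's axis, at the top of the 34 mm brass collar where the crank's hub comes to rest when fully home. z is the screw's axis, out of the collar, leaning 32 degrees from vertical towards the vice's -x; x and y are normal to the flats of the square and turn with it. Steel square 16 mm across, 26 mm long, then a tapered nose up to 33 mm.
- screw (a joint): Angle of the screw, rad, growing as it is wound clockwise (seen from above, looking down along -z of screw_seat). 0: jaw wide open; stop at 18; starts between 3.4 and 5.4 (2 to 2.4 turns to go). One turn closes the jaw 5 mm. It turns with slight friction (0.06 N m) and stays where it is left.
- crank: Loose crank, about 0.22 kg, lying flat, handle up. Origin: middle of the hub's underside. Hub: steel block 30 x 30 mm, 46 mm high (z), with a square socket 18 mm wide, 38 mm deep, open below, sides along x and y. Red arm along +x, 16 mm wide, z 0 to 9 mm, out to x = 71 mm. Black handle: freely spinning upright sleeve, 22 mm diameter, z 11 to 61 mm, axis at x = 60 mm.
- crank_grip (a point): Middle of the crank's black handle: on its axis at x = 60, y = 0, z = 36 mm of the crank; axes as the crank's.
- spare_wheel: Bystander: second white wheel lying flat, 80 mm diameter, 42 mm high; origin under its centre.
- jar: Bystander: jar with blue cap, 60 mm diameter, 100 mm high; origin under its centre.
- bottle: Bystander: small bottle with red cap, 48 mm diameter, 135 mm high; origin under its centre.
- wrench: Bystander: steel wrench 150 mm long lying along its x, beside the vice; origin under its middle.
- driver: Bystander: screwdriver with yellow handle, 160 mm long, lying along its x beside the vice; origin under its middle.
- shock: Bystander: shock absorber with blue spring, 118 mm long along its x, 26 mm thick, behind the vice; origin under its middle.
Things that resemble listed ones, but are neither listed nor needed, are in the scene too. Leave any pink look-alike of the crank alone. Leave any orange look-alike of the wheel alone.

How it is judged:
On the way, in this order (a step that is already met when the one before it is completed fails the run):
1. the wheel stands at rest, centred on the yellow line within 9 mm, let go (x of wheel in the frame of mark between -0.009 and 0.009 m and height (world z) of wheel between 0.045 and 0.06 m and angle between the y axis of wheel and the y axis of vice, either way round below 0.25 rad and linear speed of wheel below 0.01 m/s and contact force between the fingers and wheel below 0.1 N), for 0.2 s.
2. the crank is fully home on the screw end (distance between crank and screw_seat below 0.008 m and angle between the z axis of crank and the z axis of screw_seat, either way round below 0.12 rad), for 0.2 s.
3. with the crank on, the screw is wound to its stop (within 0.5 rad) (all of step 2 and value of joint screw above 17.5 rad), for 0.1 s.
At the end, for the whole second after the job is handed in: Wheel at rest in its track within 9 mm of the yellow line, square to the jaws within 0.25 rad, gripped by the pad with over 1 N; screw within 0.5 rad of its stop; crank left home on the screw (hub underside within 8 mm of the seat, axes within 0.12 rad), at rest (all of step 3 and x of wheel in the frame of mark between -0.009 and 0.009 m and height (world z) of wheel between 0.045 and 0.06 m and angle between the y axis of wheel and the y axis of vice, either way round below 0.25 rad and contact force between pad and wheel above 1 N and linear speed of wheel below 0.01 m/s and linear speed of crank below 0.02 m/s); the robot touches nothing.
It fails at once if the wheel overruns the line by more than 14 mm (x of wheel in the frame of mark above 0.014 m).
It fails at once if the wheel is lifted off its track (height (world z) of wheel above 0.067 m).
It fails at once if a bystander is pushed about (more than 40 mm) (distance of any of spare_wheel, jar, bottle, wrench, driver, shock from where it was at the start of the episode above 0.04 m).
It also fails if it takes over 72 s, if anything falls off the work surface, if the arm or the gripper's body presses on something with over 40 N, if the wrist force passes 120 N, or if a joint passes its speed limit or range.

## Robot

A 6-joint arm with a two-finger parallel gripper is mounted at the origin on the work surface. World frame = base frame: x ahead of the robot, y to its left, z up, the work surface at z = 0. Lengths are in m, angles in rad, forces in N, time in s.
With the tool pointing down it reaches from about 0.425 to 0.925 m from the base axis. Payload 12.5 kg.
Tool frame: the origin (TCP) lies on the centre line of the jaws, within the pads' length; the fingertips stand 25 mm ahead of it and the grasp point (between the pads) lies 6 mm ahead of it; z points along the fingers, y is the line along which they close (so a half turn about z gives the same grasp; the last joint's range is limited). The gripper opens to 85 mm and grips with 20 to 120 N. Pads are 22 mm wide; open, the fingers measure 114 mm over their backs; the gripper's body (76 mm by 85 mm) begins 54 mm behind the grasp point. The pads swing forward as they close: fully open they stand 13 mm farther back than shut.
Start: joints at [-1.433, 0.491, 1.559, -0, 1.092, -0.106], TCP at [0.151, -0.607, 0.256] pointing down, gripper open.
Joint ranges: [-3.1, 3.1], [-0.84, 2.19], [0.05, 2.79], [-1.13, 4.28], [0.06, 2.93], [-2.69, 2.69]. Speed limits (rad/s): [2.22, 2.22, 2.79, 3.14, 3.14, 3.14].

## Interface

Orientations are given as a rotation vector (axis times angle).
In Python, from cell import monitor, vision, hand_in gives the robot as it stands.
- The arm moves only by the tool apply_moves, never from a script. Its argument "moves" is a list of rows, each an object of numbers: "ax", "ay", "az": the turn, a rotation vector about the tool's x, y, z in rad; "x", "y", "z": the shift along the tool's x, y, z in m; "gripper": the opening, from -1 (shut) to 1 (fully open), so that 0 is half open. A call has 1 to 5 rows; each row shifts and turns the commanded pose from where the row before left it, along the tool's axes as they then stand; what a row does not reach is not made up. A row lasts 1/10 s, in which the tool goes at most 50 mm and 8.59 degrees, less where a joint would pass 70% of its speed; a pose out of reach is approached as far as the arm can. A call is refused whole if a number of a shift passes 0.05 or a number of a turn 0.15, either way. A call with a gripper value outside its range is refused whole. The fingers move at their own pace and stop on an object; the grip force is fixed at half the most. Time passes only in rows, so rows that do not move let the fingers close. It gives the time, the measured TCP pose, the force, the opening and the grip force at its end, in the units of the state.
- monitor.get_obs(): the state, without advancing time (a new reading comes with each control period).
- vision.grab_frame(name): name is "scene" or "top" or "wrist"; returns a dict with "frame" (480x640x3 uint8, blue, green, red), "camera_matrix" (3x3 intrinsics, pixels), "k1" (the pictures are not rectified: a ray, as slopes to the right and down, at radius r is drawn at 1 + k1 r^2 times it, then the intrinsics apply), "camera_from_world" (4x4, takes a point from world to camera coordinates). Camera axes: x right, y down, z forward; pixel columns grow to the right and rows downward; lengths in m; the calibration is good to about 2 mm. A picture is of the moment at which its call begins. There is no depth.
- hand_in(): hands the job in; it is judged then, once.
The state is a dict: "clock": time; "joint_pos": joint angles; "dq": joint speeds; "effort": joint torques, N m; "ee_pos": TCP position; "orientation": TCP orientation; "ft_force": force on the tool from outside, world axes, zero at the start; "torque": the same for the moment, N m; "opening": finger opening in m; "grasp_force": force on a finger pad.
Only numpy, scipy, OpenCV 4.12 (cv2) and the standard library are available. Lean on these libraries where they do the work, as an engineer would, in place of code of your own. Each camera call takes 0.05 s, during which the arm holds its last target. There are 200 camera calls.

## Working session

There is one attempt and no reset: what is moved stays moved. The work goes in short steps, Python scripts to look and compute and a tool call to move; the robot and the scene stay as the last step left them, time stands still between calls to the robot, and variables do not carry over. Pictures are saved under pics/ and viewed, at most 10 in all, crops included, and the job is handed in when it is done.

Besides the shell and the picture viewer there is one more tool, called in YAML: its name, and indented under it one key for each argument. apply_moves: Moves the arm, as the interface text tells. Its arguments: {"type":"object","properties":{"moves":{"type":"array"}},"required":["moves"]}

```bash
ls; mkdir -p pics
cat > h.py <<'E'
import numpy as np,cv2
from cell import monitor,vision,hand_in
from scipy.spatial.transform import Rotation as R
def grab(n,save=None):
    f=vision.grab_frame(n)
    if save: cv2.imwrite('pics/'+save+'.png',f['frame'])
    np.savez('last_'+n+'.npz',**{k:np.array(v) for k,v in f.items()})
    return f
def load(n): return dict(np.load('last_'+n+'.npz'))
def ray(f,u,v):
    K=np.array(f['camera_matrix']);k1=float(f['k1']);T=np.array(f['camera_from_world'])
    d=np.array([(u-K[0,2])/K[0,0],(v-K[1,2])/K[1,1]]);s=d.copy()
    for _ in range(30): s=d/(1+k1*(s@s))
    return -T[:3,:3].T@T[:3,3], T[:3,:3].T@np.array([s[0],s[1],1.])
def onz(f,u,v,z):
    o,d=ray(f,u,v); return o+d*(z-o[2])/d[2]
def proj(f,p):
    K=np.array(f['camera_matrix']);k1=float(f['k1']);T=np.array(f['camera_from_world'])
    c=T[:3,:3]@np.array(p)+T[:3,3]; s=c[:2]/c[2]; s=s*(1+k1*(s@s))
    return s*[K[0,0],K[1,1]]+[K[0,2],K[1,2]]
def tri(rs):
    A=0;b=0
    for o,d in rs:
        d=d/np.linalg.norm(d);M=np.eye(3)-np.outer(d,d);A=A+M;b=b+M@o
    return np.linalg.solve(A,b)
def st():
    s=monitor.get_obs();print({k:np.round(v,4) for k,v in s.items()})
    print(np.round(R.from_rotvec(s['orientation']).as_matrix(),3))
    return s
E
python3 -c "
from h import *
st()
for n in('scene','top','wrist'):
  f=grab(n,n+'0');print(n,np.round(f['camera_from_world'],3).tolist(),f['k1'],f['camera_matrix'])
"
```

```text
pics
{'clock': np.float64(0.0), 'joint_pos': array([-1.4326,  0.4916,  1.5594,  0.    ,  1.0917, -0.1056]), 'dq': array([-0.0001,  0.0007,  0.0009, -0.0009, -0.0011,  0.    ]), 'effort': array([-8.00000e-04, -6.18443e+01, -2.61589e+01, -1.00000e-04,
        4.10000e-03,  0.00000e+00]), 'ee_pos': array([ 0.1509, -0.6063,  0.2557]), 'orientation': array([-3.1171, -0.3818,  0.    ]), 'ft_force': array([-0.0652,  0.1969,  0.0047]), 'torque': array([-0.0003,  0.0266, -0.0102]), 'grasp_force': np.float64(0.0), 'opening': np.float64(0.0855)}
[[ 0.97   0.241 -0.   ]
 [ 0.241 -0.97   0.001]
 [ 0.    -0.001 -1.   ]]
scene [[0.521, 0.854, -0.002, -0.373], [0.453, -0.278, -0.847, -0.132], [-0.724, 0.44, -0.532, 1.364], [0.0, 0.0, 0.0, 1.0]] 0.005456679406829799 [[505.77150293   0.         330.88313351]
 [  0.         505.77150293 237.49231483]
 [  0.           0.           1.        ]]
top [[-0.016, -1.0, -0.008, 0.101], [-0.995, 0.017, -0.102, 0.562], [0.103, 0.006, -0.995, 1.187], [0.0, 0.0, 0.0, 1.0]] -0.02720481577507983 [[601.62002385   0.         319.27476395]
 [  0.         601.62002385 234.32259663]
 [  0.           0.           1.        ]]
wrist [[0.241, -0.97, -0.001, -0.625], [-0.921, -0.229, 0.314, -0.041], [-0.305, -0.075, -0.949, 0.38], [0.0, 0.0, 0.0, 1.0]] -0.02622625837030081 [[342.73430039   0.         322.61126594]
 [  0.         342.73430039 246.68358436]
 [  0.           0.           1.        ]]
```

View pics/top0.png

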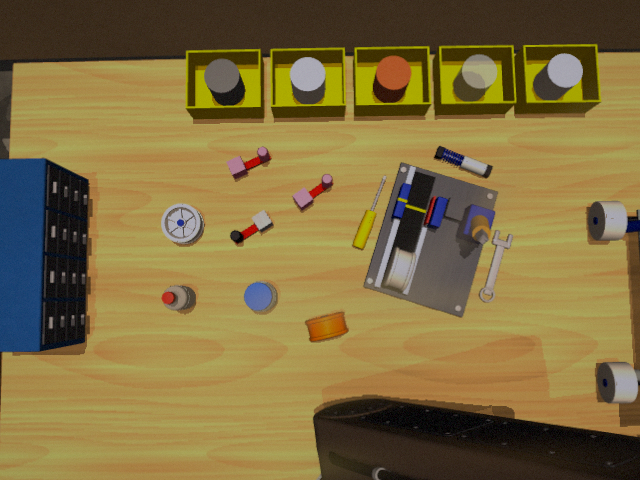

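View pics/scene0.png

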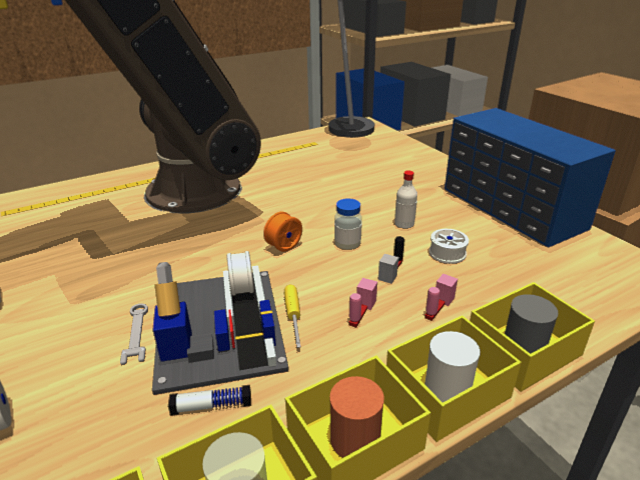

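The top view shows the vice with plate corners near (402,163), (497,190), (462,317) and (365,287). The wheel is at (401,270), the yellow line near (413,208) and the brass collar near (481,233). The real crank has its hub at (262,220) and black handle at (236,237). The pink and orange look-alikes are elsewhere. I'll zoom in to get the corners.

```bash
python3 -c "
from h import *
f=load('top');im=f['frame']
a=cv2.resize(im[155:325,355:515],None,fx=3.5,fy=3.5,interpolation=cv2.INTER_CUBIC)
b=cv2.resize(im[200:250,222:282],None,fx=3.5,fy=3.5,interpolation=cv2.INTER_CUBIC)
c=np.zeros((a.shape[0],a.shape[1]+b.shape[1],3),np.uint8);c[:,:a.shape[1]]=a;c[:b.shape[0],a.shape[1]:]=b
cv2.imwrite('pics/z1.png',c);print(c.shape)
hsv=cv2.cvtColor(im,cv2.COLOR_BGR2HSV)
m=((hsv[...,1]<90)&(hsv[...,2]<140)).astype(np.uint8)*255
m[:140]=0;m[330:]=0;m[:,:350]=0;m[:,520:]=0
m=cv2.morphologyEx(m,cv2.MORPH_CLOSE,np.ones((9,9)))
c=max(cv2.findContours(m,0,2)[0],key=cv2.contourArea)
r=cv2.minAreaRect(c);print(r,cv2.boxPoints(r))
e=cv2.approxPolyDP(cv2.convexHull(c),6,True);print(e[:,0])
for p in e[:,0]:print(onz(f,*p,.012))
"
```

```text
(595, 770, 3)
((442.82958984375, 242.7395782470703), (129.79815673828125, 130.0903778076172), 16.990825653076172) [[361.75583 285.98093]
 [399.77066 161.56879]
 [523.9033  199.49823]
 [485.88852 323.91037]]
[[401 163]
 [497 192]
 [510 245]
 [461 316]
 [364 286]]
[ 0.71077028 -0.07957691  0.012     ]
[ 0.64655677 -0.27606585  0.012     ]
[ 0.53633739 -0.29760998  0.012     ]
[ 0.39404628 -0.19151811  0.012     ]
[0.45781892 0.00320047 0.012     ]
```

View pics/z1.png

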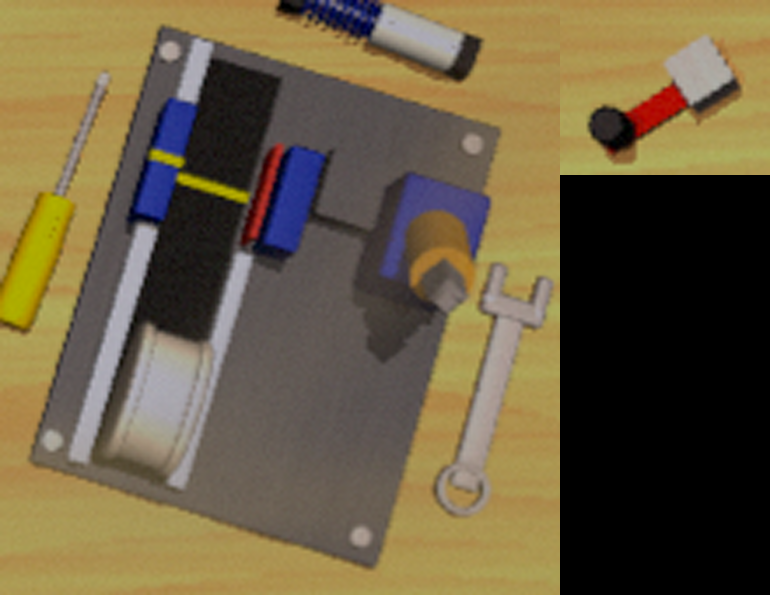

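```bash
cat >> h.py <<'E'
def fit2(src,dst):
    a=src-src.mean(0);b=dst-dst.mean(0);U,_,V=np.linalg.svd(a.T@b);D=np.diag([1,np.linalg.det(V.T@U.T)])
    r=V.T@D@U.T;return r,dst.mean(0)-r@src.mean(0)
E
python3 -c "
from h import *
f=load('top');g=load('scene')
px=[(401.3,163),(497.6,192.1),(462.4,317),(364.1,286.7)]
src=np.array([(115,100),(115,-110),(-155,-110),(-155,100)])/1e3
dst=np.array([onz(f,*p,.012)[:2] for p in px]);r,t=fit2(src,dst)
print('vice',t,np.degrees(np.arctan2(r[1,0],r[0,0])),'res mm',(dst-(src@r.T+t))*1e3)
np.savez('vice.npz',r=r,t=t)
V=lambda p:np.append(r.T@(p[:2]-t),p[2])*1e3
Z=lambda x,y:(355+x/3.5,155+y/3.5)
print('mark',V(onz(f,*Z(213,188),.012)),'world',r@[.03,.0455]+t)
print('wheel bbox')
for q in [(147,325),(205,345),(100,455),(168,478)]: print(V(onz(f,*Z(*q),.05)))
print('coltop',[V(onz(f,*Z(*q),.082)) for q in [(408,173),(490,196)]])
print('padtop',V(onz(f,*Z(262,195),.05)),'movjaw',[V(onz(f,*Z(*q),.055)) for q in[(290,148),(326,152),(290,258),(255,250)]])
h=onz(f,262.6,219.4,.046);k=onz(f,235.4,236,.061);print('crank hub',h,'handle',k,np.linalg.norm(h-k),np.degrees(np.arctan2(*(k-h)[1::-1])))
im=g['frame'];cv2.imwrite('pics/z2.png',np.hstack([cv2.resize(im[245:385,120:220],None,fx=4,fy=4,interpolation=2),cv2.resize(im[235:375,205:305],None,fx=4,fy=4,interpolation=2)]))
for z in(.11,.13,.15): print(V(onz(f,*Z(443,278),z)))
print(proj(g,np.append(r@[.03,.0455]+t,.012)))
"
```

```text
vice [ 0.57193308 -0.1386447 ] -18.09553136222387 res mm [[-1.5456255  -0.88930484]
 [-0.75136857  1.6252911 ]
 [ 1.55812667  0.78623794]
 [ 0.7388674  -1.5222242 ]]
mark [30.7023146  43.08634748 12.        ] world [ 0.61458168 -0.1047132 ]
wheel bbox
[-62.51104371  60.85548703  50.        ]
[-63.73059362  26.30899178  50.        ]
[-140.6490997    65.35478228   50.        ]
[-141.74181444   25.17042246   50.        ]
coltop [array([ 57.73431769, -50.75705494,  82.        ]), array([ 58.75360688, -97.76572847,  82.        ])]
padtop [28.02761747 19.24220134 50.        ] movjaw [array([57.70257042, 12.12832384, 55.        ]), array([61.52669291, -8.07472708, 55.        ]), array([-2.80469009, -5.22130817, 55.        ]), array([-4.26213561, 14.96345493, 55.        ])]
crank hub [0.59327602 0.20501887 0.046     ] handle [0.55927719 0.25738355 0.061     ] 0.06421044003499315 122.99446260548568
[  2.08948682 -78.89246216 110.        ]
[ -1.42670168 -74.46695588 130.        ]
[ -4.94289019 -70.0414496  150.        ]
[247.96762744 334.2346628 ]
```

View pics/z2.png

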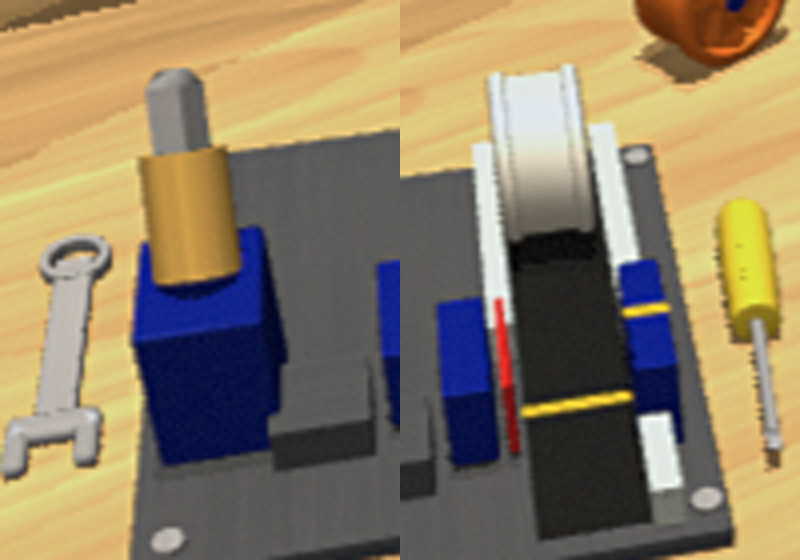

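The scene crop shows the screw nose at about (163,264) and the collar's top edge near (166,283). The wheel is in the track and the yellow line is near (249,335), close to its predicted pixel. Wheel first: I'll turn the tool to line up with the track.

```bash
cat >> h.py <<'E'
_v=np.load('vice.npz');r,t=_v['r'],_v['t'];Rv=np.eye(3);Rv[:2,:2]=r
def W(x,y,z): return np.append(r@[x/1e3,y/1e3]+t,z/1e3)
def V(p): return np.append(r.T@(np.array(p)[:2]-t),p[2])*1e3
def plan(p,Rt=None,verbose=True):
    s=monitor.get_obs();R0=R.from_rotvec(s['orientation']).as_matrix()
    print('TCP vice',np.round(V(s['ee_pos']),1),'F',np.round(s['ft_force'],1),'t',round(float(s['clock']),2),'open',round(float(s['opening']),4))
    print('shift mm (tool axes now)',np.round(R0.T@(np.array(p)-s['ee_pos'])*1e3,1))
    if Rt is not None:
        print('shift mm (in target axes)',np.round(Rt.T@(np.array(p)-s['ee_pos'])*1e3,1))
        print('turn',np.round(R.from_matrix(R0.T@Rt).as_rotvec(),3))
Rdown=Rv@np.diag([1.,-1,-1])
E
python3 -c "
from h import *
plan(np.array([.42,-.3,.25]),Rdown)
print(W(-167,45.5,67))"
```

```text
TCP vice [-255.  -575.4  255.9] F [ 0.1  0.9 -0.3] t 0.15 open 0.0853
shift mm (tool axes now) [ 335.1 -232.3    6.1]
shift mm (in target axes) [ 160.7 -374.8    5.9]
turn [-0.001  0.     0.56 ]
[ 0.42732531 -0.04352455  0.067     ]
```

apply_moves:
  moves:
    - {"az": 0.14, "gripper": -1}
    - {"az": 0.14, "gripper": -1}
    - {"az": 0.14, "gripper": -1}
    - {"az": 0.14, "gripper": -1}
    - {"gripper": -1}

```text
schema error: expected keys ax, ay, az, x, y, z, gripper
```

```bash
python3 -c "
from h import *
plan(np.array([.42,-.3,.25]),Rdown)
plan(W(-167,45.5,200),Rdown)"
```

```text
TCP vice [-255.  -575.4  255.9] F [ 0.1  0.9 -0.3] t 0.15 open 0.0853
shift mm (tool axes now) [ 335.1 -232.3    6.1]
shift mm (in target axes) [ 160.7 -374.8    5.9]
turn [-0.001  0.     0.56 ]
TCP vice [-255.  -575.4  255.9] F [ 0.1  0.9 -0.3] t 0.15 open 0.0853
shift mm (tool axes now) [ 404.2 -479.4   56.3]
shift mm (in target axes) [  88.  -620.9   55.9]
turn [-0.001  0.     0.56 ]
```

apply_moves:
  moves:
    - {"ax": 0, "ay": 0, "az": 0.14, "x": 0, "y": 0, "z": 0, "gripper": -1}
    - {"ax": 0, "ay": 0, "az": 0.14, "x": 0, "y": 0, "z": 0, "gripper": -1}
    - {"ax": 0, "ay": 0, "az": 0.14, "x": 0, "y": 0, "z": 0, "gripper": -1}
    - {"ax": 0, "ay": 0, "az": 0.14, "x": 0, "y": 0, "z": 0, "gripper": -1}
    - {"ax": 0, "ay": 0, "az": 0, "x": 0.02, "y": -0.04, "z": 0, "gripper": -1}

```text
clock: 0.65
ee_pos: [0.1804, -0.5766, 0.2555]
orientation: [3.1, -0.508, -0.001]
ft_force: [1.7, 0.1, -0.5]
opening: 0.012
grasp_force: 0.0
```

apply_moves:
  moves:
    - {"ax": 0, "ay": 0, "az": 0, "x": 0.02, "y": -0.045, "z": 0, "gripper": -1}
    - {"ax": 0, "ay": 0, "az": 0, "x": 0.02, "y": -0.045, "z": 0, "gripper": -1}
    - {"ax": 0, "ay": 0, "az": 0, "x": 0.02, "y": -0.045, "z": 0, "gripper": -1}
    - {"ax": 0, "ay": 0, "az": 0, "x": 0.02, "y": -0.045, "z": 0, "gripper": -1}
    - {"ax": 0, "ay": 0, "az": 0, "x": 0.02, "y": -0.045, "z": 0, "gripper": -1}

```text
clock: 1.15
ee_pos: [0.3483, -0.3903, 0.2563]
orientation: [3.102, -0.495, 0.0]
ft_force: [0.0, 0.7, 0.2]
opening: 0.0001
grasp_force: 0.0
```

apply_moves:
  moves:
    - {"ax": 0, "ay": 0, "az": 0, "x": 0.02, "y": -0.045, "z": 0, "gripper": -1}
    - {"ax": 0, "ay": 0, "az": 0, "x": 0.0, "y": -0.045, "z": 0, "gripper": -1}
    - {"ax": 0, "ay": 0, "az": 0, "x": 0, "y": -0.045, "z": 0, "gripper": -1}
    - {"ax": 0, "ay": 0, "az": 0, "x": 0, "y": -0.045, "z": 0, "gripper": -1}
    - {"ax": 0, "ay": 0, "az": 0, "x": -0.01, "y": -0.045, "z": 0, "gripper": -1}

```text
clock: 1.65
ee_pos: [0.4275, -0.1797, 0.2562]
orientation: [3.102, -0.495, 0.001]
ft_force: [0.4, -0.2, 0.1]
opening: -0.0
grasp_force: 0.0
```

```bash
python3 -c "
from h import *
plan(W(-167,45.5,67),Rdown)
f=grab('wrist','w1')
print(proj(f,W(-142,45.5,52)))"
```

```text
TCP vice [-124.5  -83.8  256.2] F [ 0.4 -0.2  0.1] t 1.65 open -0.0
shift mm (tool axes now) [ -42.6 -129.3  189.2]
shift mm (in target axes) [ -42.5 -129.3  189.2]
turn [ 0. -0. -0.]
[189.95726598 238.78552253]
```

View pics/w1.png

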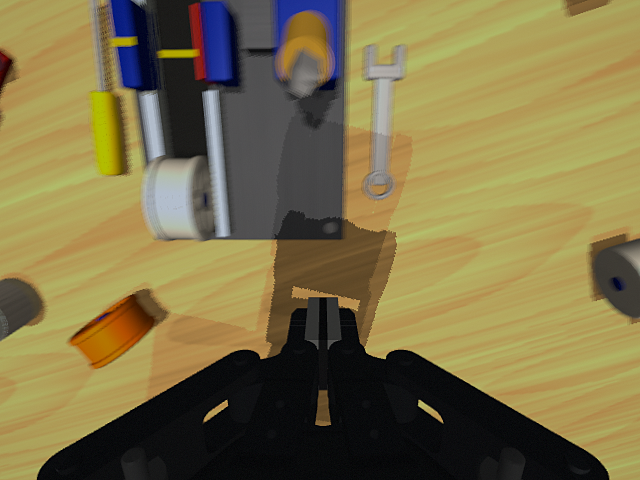

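The wrist view shows the wheel's rear rim at about (180,240), against a prediction of (190,239). The screw end is near (307,75). I'll lower the tool behind the wheel.

apply_moves:
  moves:
    - {"ax": 0, "ay": 0, "az": 0, "x": -0.014, "y": -0.043, "z": 0, "gripper": -1}
    - {"ax": 0, "ay": 0, "az": 0, "x": -0.014, "y": -0.043, "z": 0.01, "gripper": -1}
    - {"ax": 0, "ay": 0, "az": 0, "x": -0.014, "y": -0.043, "z": 0.045, "gripper": -1}
    - {"ax": 0, "ay": 0, "az": 0, "x": 0, "y": 0, "z": 0.045, "gripper": -1}
    - {"ax": 0, "ay": 0, "az": 0, "x": 0, "y": 0, "z": 0.045, "gripper": -1}

```text
clock: 2.2
ee_pos: [0.4271, -0.0543, 0.1202]
orientation: [3.103, -0.491, 0.004]
ft_force: [1.9, -1.0, -0.6]
opening: -0.0001
grasp_force: 0.0
```

apply_moves:
  moves:
    - {"ax": 0, "ay": 0, "az": 0, "x": 0, "y": 0, "z": 0.03, "gripper": -1}
    - {"ax": 0, "ay": 0, "az": 0, "x": 0, "y": 0, "z": 0.014, "gripper": -1}
    - {"ax": 0, "ay": 0, "az": 0, "x": 0, "y": 0, "z": 0, "gripper": -1}

```text
clock: 2.5
ee_pos: [0.4263, -0.0552, 0.0753]
orientation: [-3.102, 0.495, 0.006]
ft_force: [0.3, 0.3, -0.2]
opening: -0.0004
grasp_force: 0.0
```

```bash
python3 -c "
from h import *
plan(W(-21,45.5,67),Rdown)
"
```

```text
TCP vice [-164.4   34.1   75.3] F [ 0.3  0.3 -0.2] t 2.5 open -0.0004
shift mm (tool axes now) [143.4 -11.5   7.8]
shift mm (in target axes) [143.4 -11.4   8.3]
turn [ 0.     0.004 -0.   ]
```

apply_moves:
  moves:
    - {"ax": 0, "ay": 0, "az": 0, "x": 0.006, "y": -0.006, "z": 0.004, "gripper": -1}
    - {"ax": 0, "ay": 0, "az": 0, "x": 0.002, "y": -0.005, "z": 0.004, "gripper": -1}
    - {"ax": 0, "ay": 0, "az": 0, "x": 0.004, "y": 0, "z": 0, "gripper": -1}
    - {"ax": 0, "ay": 0, "az": 0, "x": 0.005, "y": 0, "z": 0, "gripper": -1}
    - {"ax": 0, "ay": 0, "az": 0, "x": 0.006, "y": 0, "z": 0, "gripper": -1}

```text
clock: 3.0
ee_pos: [0.4529, -0.0522, 0.0695]
orientation: [3.102, -0.494, 0.001]
ft_force: [0.3, -0.1, 0.8]
opening: -0.0002
grasp_force: 0.0
```

apply_moves:
  moves:
    - {"ax": 0, "ay": 0, "az": 0, "x": 0.007, "y": 0, "z": 0, "gripper": -1}
    - {"ax": 0, "ay": 0, "az": 0, "x": 0.008, "y": 0, "z": 0, "gripper": -1}
    - {"ax": 0, "ay": 0, "az": 0, "x": 0.008, "y": 0, "z": 0, "gripper": -1}
    - {"ax": 0, "ay": 0, "az": 0, "x": 0.008, "y": 0, "z": 0, "gripper": -1}
    - {"ax": 0, "ay": 0, "az": 0, "x": 0.008, "y": 0, "z": 0, "gripper": -1}

```text
clock: 3.5
ee_pos: [0.49, -0.0645, 0.069]
orientation: [3.102, -0.495, 0.0]
ft_force: [0.3, 0.2, 0.1]
opening: 0.0002
grasp_force: 0.0
```

```bash
python3 -c "
from h import *
plan(W(-21,45.5,67),Rdown)
"
```

```text
TCP vice [-100.9   45.1   69. ] F [0.3 0.2 0.1] t 3.5 open 0.0002
shift mm (tool axes now) [79.9 -0.5  2. ]
shift mm (in target axes) [79.9 -0.4  2. ]
turn [ 0. -0. -0.]
```

apply_moves:
  moves:
    - {"ax": 0, "ay": 0, "az": 0, "x": 0.008, "y": 0, "z": 0, "gripper": -1}
    - {"ax": 0, "ay": 0, "az": 0, "x": 0.008, "y": 0, "z": 0, "gripper": -1}
    - {"ax": 0, "ay": 0, "az": 0, "x": 0.007, "y": 0, "z": 0, "gripper": -1}
    - {"ax": 0, "ay": 0, "az": 0, "x": 0.006, "y": 0, "z": 0, "gripper": -1}
    - {"ax": 0, "ay": 0, "az": 0, "x": 0.005, "y": 0, "z": 0, "gripper": -1}

```text
clock: 4.0
ee_pos: [0.5221, -0.0749, 0.069]
orientation: [3.102, -0.495, 0.0]
ft_force: [-0.2, 0.0, -0.1]
opening: 0.0002
grasp_force: 0.0
```

apply_moves:
  moves:
    - {"ax": 0, "ay": 0, "az": 0, "x": 0.005, "y": 0, "z": 0, "gripper": -1}
    - {"ax": 0, "ay": 0, "az": 0, "x": 0.004, "y": 0, "z": 0, "gripper": -1}
    - {"ax": 0, "ay": 0, "az": 0, "x": 0.004, "y": 0, "z": 0, "gripper": -1}
    - {"ax": 0, "ay": 0, "az": 0, "x": 0.003, "y": 0, "z": 0, "gripper": -1}
    - {"ax": 0, "ay": 0, "az": 0, "x": 0.002, "y": 0, "z": 0, "gripper": -1}

```text
clock: 4.5
ee_pos: [0.539, -0.0804, 0.069]
orientation: [3.102, -0.495, 0.0]
ft_force: [-1.1, -0.4, 0.5]
opening: -0.0001
grasp_force: 0.0
```

```bash
python3 -c "
from h import *
plan(W(-21,45.5,67),Rdown)
f=grab('scene');g=grab('top')
print(proj(f,W(30,45.5,52)),proj(g,W(30,45.5,52)))
a=cv2.resize(f['frame'][235:375,205:305],None,fx=4,fy=4,interpolation=2)
b=cv2.resize(g['frame'][155:295,375:475],None,fx=4,fy=4,interpolation=2)
cv2.imwrite('pics/z3.png',np.hstack([a,b]))
"
```

```text
TCP vice [-49.4  45.1  69. ] F [-1.1 -0.4  0.5] t 4.5 open -0.0001
shift mm (tool axes now) [28.4 -0.4  2. ]
shift mm (in target axes) [28.4 -0.4  2. ]
turn [ 0. -0. -0.]
[245.84832916 316.40263781] [417.64151812 205.78728868]
```

View pics/z3.png

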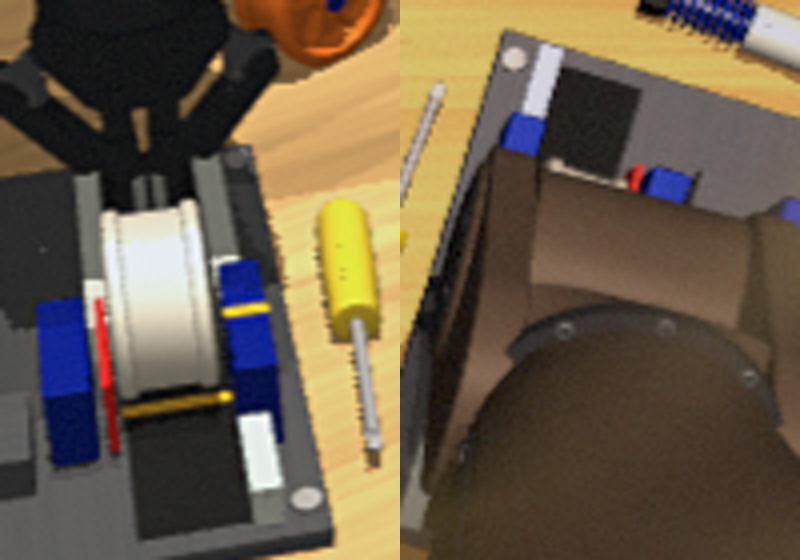

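```bash
cat >> h.py <<'E'
def wheelx():
    g=grab('top');im=g['frame']
    hs=cv2.cvtColor(im,cv2.COLOR_BGR2HSV)
    m=((hs[...,2]>130)&(hs[...,1]<70))
    pts=np.argwhere(m);out=[]
    for v,u in pts:
        p=V(onz(g,u,v,.052))
        if 28<p[1]<63 and -30<p[0]<95: out.append(p[:2])
    out=np.array(out)
    if len(out): print('n',len(out),'white x range',np.percentile(out[:,0],[1,50,99]),'y',out[:,1].min(),out[:,1].max())
E
python3 -c "
from h import *
wheelx()
g=load('top');print(V(onz(g,421.2,198,.052)),V(onz(g,*(375+(560-400)/4,155+160/4),.052)), V(onz(g,*(375+(620-400)/4,155+182/4),.052)))
f=load('scene')
# line and wheel front-bottom
for q in [(178,405)]: print('line',V(onz(f,205+q[0]/4,235+q[1]/4,.012)))
o,d=ray(f,205+160/4,235+390/4)
# silhouette/visible bottom tangent: closest approach to axle in x-z vice plane
R0=Rv.T@(o-np.append(t,0));D=Rv.T@d
a=np.array([R0[0],R0[2]]);b=np.array([D[0],D[2]]);n=np.array([-b[1],b[0]])/np.hypot(*b)
# center (cx,.052) at distance .04 from ray line
for s in(1,-1): print((n@a - n[1]*.052 + s*.04)/n[0]*1e3)
"
```

```text
n 33 white x range [44.16423435 46.28438641 49.85755311] y 29.008803408185006 61.76089059094166
[47.1647753  43.09233661 52.        ] [49.33784239 56.60393294 52.        ] [47.49179239 24.9173534  52.        ]
line [35.58687485 47.57535677 12.        ]
128.63254790277085
9.12560818849855
```

apply_moves:
  moves:
    - {"ax": 0, "ay": 0, "az": 0, "x": 0.005, "y": 0, "z": 0, "gripper": -1}
    - {"ax": 0, "ay": 0, "az": 0, "x": 0.005, "y": 0, "z": 0, "gripper": -1}
    - {"ax": 0, "ay": 0, "az": 0, "x": 0.003, "y": 0, "z": 0, "gripper": -1}
    - {"ax": 0, "ay": 0, "az": 0, "x": 0.002, "y": 0, "z": 0, "gripper": -1}
    - {"ax": 0, "ay": 0, "az": 0, "x": 0.002, "y": 0, "z": 0, "gripper": -1}

```text
clock: 5.15
ee_pos: [0.5551, -0.0857, 0.069]
orientation: [3.102, -0.495, -0.0]
ft_force: [-1.3, -0.1, 0.1]
opening: -0.0001
grasp_force: 0.0
```

apply_moves:
  moves:
    - {"ax": 0, "ay": 0, "az": 0, "x": 0.001, "y": 0, "z": 0, "gripper": -1}
    - {"ax": 0, "ay": 0, "az": 0, "x": 0, "y": 0, "z": 0, "gripper": -1}

```text
clock: 5.35
ee_pos: [0.5559, -0.086, 0.069]
orientation: [3.102, -0.495, -0.0]
ft_force: [-0.5, -0.1, -0.3]
opening: -0.0002
grasp_force: 0.0
```

```bash
python3 -c "
from h import *
plan(W(-21,45.5,67),Rdown)
wheelx()
f=grab('scene');cv2.imwrite('pics/z4.png',cv2.resize(f['frame'][235:375,205:305],None,fx=4,fy=4,interpolation=2))
"
```

```text
TCP vice [-31.6  45.1  69. ] F [-0.5 -0.1 -0.3] t 5.35 open -0.0002
shift mm (tool axes now) [10.6 -0.4  2. ]
shift mm (in target axes) [10.6 -0.4  2. ]
turn [ 0.  0. -0.]
n 18 white x range [67.26855678 68.62127864 71.80157397] y 35.166589172317096 60.9088415065228
```

apply_moves:
  moves:
    - {"ax": 0, "ay": 0, "az": 0, "x": -0.02, "y": 0, "z": 0, "gripper": -1}
    - {"ax": 0, "ay": 0, "az": 0, "x": -0.04, "y": 0, "z": 0, "gripper": -1}
    - {"ax": 0, "ay": 0, "az": 0, "x": -0.04, "y": 0, "z": -0.02, "gripper": -1}
    - {"ax": 0, "ay": 0, "az": 0, "x": 0, "y": 0, "z": -0.05, "gripper": -1}
    - {"ax": 0, "ay": 0, "az": 0, "x": 0, "y": 0, "z": 0, "gripper": -1}

```text
clock: 5.95
ee_pos: [0.4617, -0.0549, 0.1434]
orientation: [3.102, -0.494, 0.011]
ft_force: [0.2, -0.6, -0.7]
opening: -0.0001
grasp_force: 0.0
```

```bash
python3 -c "
from h import *
plan(W(-21,45.5,67),Rdown)
f=grab('scene');g=grab('top');w=grab('wrist')
for n,q in(('s',f),('t',g),('w',w)): print(n,np.round([proj(q,W(*p)) for p in [(30,45.5,92),(30,68,12),(30,23,12),(-10,45.5,52),(70,45.5,52)]],1).tolist())
c=[cv2.resize(im,(400,560),interpolation=2) for im in(f['frame'][235:375,205:305],g['frame'][155:295,375:475])]
c.append(cv2.resize(w['frame'],(420,315)));o=np.zeros((560,1220,3),np.uint8);o[:,:400]=c[0];o[:,400:800]=c[1];o[:315,800:]=c[2]
o=cv2.resize(o,(800,367),interpolation=cv2.INTER_AREA);cv2.imwrite('pics/z4.png',o);cv2.imwrite('pics/w2.png',w['frame'])
"
```

```text
TCP vice [-130.8   45.4  143.4] F [ 0.2 -0.6 -0.7] t 5.95 open -0.0001
shift mm (tool axes now) [ 1.092e+02 -1.000e-01  7.710e+01]
shift mm (in target axes) [ 1.098e+02 -1.000e-01  7.640e+01]
turn [-0.    -0.007  0.   ]
s [[243.6, 297.7], [261.1, 332.1], [234.7, 336.4], [243.8, 301.5], [248.1, 332.5]]
t [[420.9, 202.7], [404.1, 205.5], [425.1, 211.9], [412.0, 224.8], [423.2, 186.9]]
w [[319.0, -78.2], [283.7, -2.1], [356.7, -2.1], [319.9, 55.2], [319.5, -129.0]]
```

View pics/z4.png

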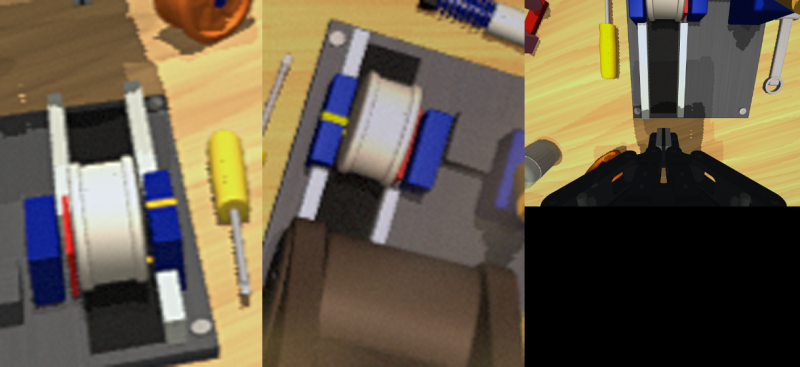

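```bash
python3 -c "
from h import *
g=load('top');im=g['frame'];hs=cv2.cvtColor(im,cv2.COLOR_BGR2HSV)
m=((hs[...,2]>110)&(hs[...,1]<75)).astype(np.uint8)
P=np.array([np.append(V(onz(g,u,v,.052))[:2],(u,v)) for v in range(170,240) for u in range(395,440) if m[v,u]])
for y0 in range(30,64,4):
  q=P[(abs(P[:,1]-y0)<2)&(P[:,0]>-35)&(P[:,0]<90)]
  print(y0,len(q),q[:,0].min(),q[:,0].max(),(q[:,0].min()+q[:,0].max())/2)
# tilt/perspective bias: rim silhouette tangent expected for centred wheel
C=np.linalg.inv(g['camera_from_world'])[:3,3];print('cam vice',V(C))
y=((hs[...,0]>20)&(hs[...,0]<32)&(hs[...,1]>180)&(hs[...,2]>120))
Q=np.array([V(onz(g,u,v,.058)) for v in range(195,215) for u in range(390,412) if y[v,u]]);print('line on jaw',Q.mean(0),len(Q))
"
```

```text
30 73 0.13427024951335773 72.94992513709555 36.542097693304456
34 72 1.4711986120380613 71.18231812298765 36.32675836751286
38 73 0.8858541173587428 72.54016703524019 36.71301057629947
42 71 1.052351140532513 72.71993703627444 36.886144088403476
46 72 1.8044983625914142 72.13067525067981 36.967586806635616
50 72 1.2190311769831228 72.9000055682194 37.05951837260126
54 72 1.971424714339863 73.08037349728116 37.52589910581051
58 76 0.21487494781814548 74.43983265749107 37.327353802654606
62 29 -0.3706159624934892 73.26104169687258 36.44521286718955
cam vice [-196.35706235  170.87413789 1238.75944341]
line on jaw [31.16059355 78.03607639 58.        ] 23
```

The wheel sits about 1.5 mm past the line centre, so it's within tolerance and released. Next I'll look down the screw axis.

```bash
cat >> h.py <<'E'
th=np.radians(32);Rs=Rv@np.array([[np.cos(th),0,np.sin(th)],[0,-1,0],[np.sin(th),0,-np.cos(th)]])
E
python3 -c "
from h import *
plan(W(-77,-72,260),Rs)
T=np.linalg.inv(load('wrist')['camera_from_world']);s=monitor.get_obs();R0=R.from_rotvec(s['orientation']).as_matrix()
print('cam in tool',R0.T@(T[:3,3]-s['ee_pos']),R0.T@T[:3,:3])
"
```

```text
TCP vice [-131.4   45.1  139.1] F [ 0.2 -0.7  0.2] t 6.1 open 0.0002
shift mm (tool axes now) [  54.6  117.1 -120.9]
shift mm (in target axes) [110.2 117.1 -73.7]
turn [ 0.     0.557 -0.   ]
cam in tool [ 0.0805581   0.00089417 -0.11839024] [[-1.51582854e-04 -9.50063491e-01 -3.12056631e-01]
 [ 9.99999786e-01 -3.42552510e-04  5.57154677e-04]
 [-6.36228099e-04 -3.12056479e-01  9.50063339e-01]]
```

apply_moves:
  moves:
    - {"ax": 0, "ay": 0, "az": 0, "x": 0.01, "y": 0, "z": -0.05, "gripper": -1}
    - {"ax": 0, "ay": 0.14, "az": 0, "x": 0, "y": 0.03, "z": -0.04, "gripper": 1}
    - {"ax": 0, "ay": 0.14, "az": 0, "x": 0, "y": 0.04, "z": -0.02, "gripper": 1}
    - {"ax": 0, "ay": 0.14, "az": 0, "x": 0, "y": 0.04, "z": 0, "gripper": 1}
    - {"ax": 0, "ay": 0.14, "az": 0, "x": 0, "y": 0.01, "z": 0, "gripper": 1}

```text
clock: 6.6
ee_pos: [0.4356, -0.1588, 0.2471]
orientation: [2.957, -0.465, 0.736]
ft_force: [0.9, 0.6, -0.7]
opening: 0.0582
grasp_force: 0.0
```

```bash
python3 -c "
from h import *
plan(W(-77,-72,260),Rs)
w=grab('wrist','w3')
for p in [(-8,-72,150),(10,-72,120)]: print(proj(w,W(*p)))
"
```

```text
TCP vice [-123.4  -61.5  247.1] F [ 0.9  0.6 -0.7] t 6.6 open 0.0582
shift mm (tool axes now) [47.  10.7 10. ]
shift mm (in target axes) [46.2 10.5 13.6]
turn [-0.017  0.073 -0.001]
[338.55259664 167.2572503 ]
[337.40073137 160.94956391]
```

View pics/w3.png

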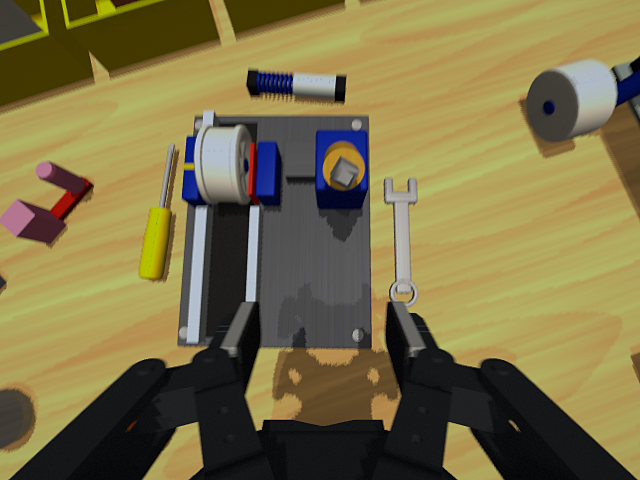

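The wrist view along the axis shows the brass collar at about (344,165), with the grey square end at about (344,172) turned roughly 25° in the image. The wheel stands between the jaws at (222,165). I'll take a closer frame.

apply_moves:
  moves:
    - {"ax": 0, "ay": 0.07, "az": 0, "x": 0, "y": 0.01, "z": 0, "gripper": 1}
    - {"ax": 0, "ay": 0, "az": 0, "x": 0, "y": 0, "z": 0.04, "gripper": 1}
    - {"ax": 0, "ay": 0, "az": 0, "x": 0, "y": 0, "z": 0.04, "gripper": 1}
    - {"ax": 0, "ay": 0, "az": 0, "x": 0, "y": 0, "z": 0.0, "gripper": 1}
    - {"ax": 0, "ay": 0, "az": 0, "x": 0, "y": 0, "z": 0, "gripper": 1}

```text
clock: 7.15
ee_pos: [0.4646, -0.1688, 0.199]
orientation: [2.946, -0.452, 0.818]
ft_force: [0.1, 0.4, 1.2]
opening: 0.0855
grasp_force: 0.0
```

```bash
python3 -c "
from h import *
plan(W(-77,-72,260),Rs)
w=grab('wrist')
c=proj(w,W(0,-72,138)).astype(int);print(c)
y0=max(0,c[1]-70);x0=c[0]-90;print(x0,y0)
cv2.imwrite('pics/w4.png',cv2.resize(w['frame'][y0:y0+140,x0:x0+180],None,fx=4,fy=4,interpolation=2))
"
```

```text
TCP vice [-92.6 -62.  199. ] F [0.1 0.4 1.2] t 7.15 open 0.0855
shift mm (tool axes now) [ 44.6   8.5 -44.7]
shift mm (in target axes) [ 45.6  10.  -43.4]
turn [-0.034  0.021  0.001]
[342 186]
252 116
```

View pics/w4.png

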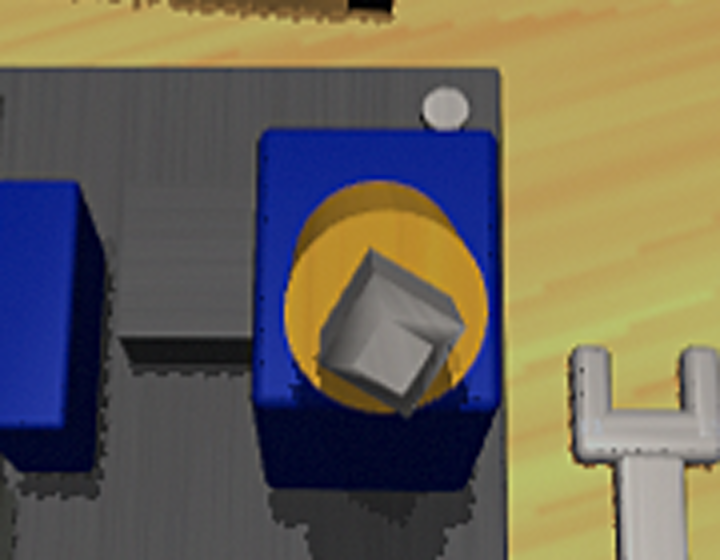

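The close view shows the collar face centred near crop (386,310), radius about 102, which is full-image (348.5,193.5). The nose face is near crop (390,358). I'll triangulate the seat and get the square's angle numerically.

```bash
python3 -c "
from h import *
w=load('wrist');im=w['frame']
top=dict(np.load('last_top.npz'));sc=load('scene')
hs=cv2.cvtColor(im,cv2.COLOR_BGR2HSV)
roi=np.zeros(im.shape[:2],bool);roi[160:222,315:380]=1
br=((hs[...,0]>10)&(hs[...,0]<30)&(hs[...,1]>120)&roi)
pts=np.argwhere(br&(hs[...,2]>120))[:,::-1].astype(np.float32);c,rad=cv2.minEnclosingCircle(pts);print('bright brass circ',c,rad)
px=(348.5,193.5)
o,d=ray(w,*px);P1=o+d*.229;print('seat wrist depth',V(P1))
r1=ray(w,*px);r2=ray(top,481,232.1);r3=ray(sc,166,283.6)
for n,q in(('w+t',[r1,r2]),('w+s',[r1,r3]),('t+s',[r2,r3]),('all',[r1,r2,r3])): print(n,V(tri(q)))
# column top rect at z=82
for q in[(262,130),(497,130),(497,405),(255,405)]: print('col',V(onz(w,252+q[0]/4,116+q[1]/4,.082)))
g=((hs[...,1]<60)&roi&(hs[...,2]>60))
n,l,s,ce=cv2.connectedComponentsWithStats(g.astype(np.uint8));
for i in range(1,n):
  if s[i,4]>60: print(s[i],ce[i])
big=max(range(1,n),key=lambda i:s[i,4]);mm=(l==big).astype(np.uint8)
h=cv2.convexHull(max(cv2.findContours(mm,0,1)[0],key=cv2.contourArea));print('poly',cv2.approxPolyDP(h,2,True)[:,0].tolist())
v=hs[...,2]; 
for th_ in(130,140,150,160,170):
  f=(mm&(v>th_)).astype(np.uint8);cs=cv2.findContours(f,0,1)[0]
  if cs:
    k=max(cs,key=cv2.contourArea);print(th_,cv2.contourArea(k),cv2.minAreaRect(k))
print(v[190:222,330:372:1][::2,::2])
"
```

```text
bright brass circ (358.9259338378906, 190.5) 36.51335906982422
seat wrist depth [  0.80753365 -76.56227642 124.41305352]
w+t [  6.27385523 -76.97236032 109.81418415]
w+s [  1.94179845 -74.71491396 120.83581935]
t+s [  3.7900943  -73.1650514  122.29869467]
all [  2.89816227 -74.49852497 121.18009557]
col [ 56.75075158 -52.76678062  82.        ]
col [  56.98489271 -101.23908656   82.        ]
col [  -2.2483341  -100.26984199   82.        ]
col [ -2.74278099 -52.70526942  82.        ]
[332 179  36  36 808] [349.06930693 197.3539604 ]
poly [[344, 179], [364, 190], [367, 196], [359, 211], [353, 214], [332, 205], [332, 199]]
130 230.5 ((353.2000427246094, 202.1000213623047), (21.0190372467041, 21.466251373291016), 26.56505012512207)
140 79.0 ((350.423095703125, 204.11538696289062), (13.035454750061035, 14.699555397033691), 33.6900634765625)
150 0.0 ((352.10003662109375, 212.7000274658203), (0.4472135603427887, 2.2360680103302), 63.43495178222656)
[[186 187 189 180  71  70 106 120 129 126 125 130 125 104  95  97  94 107
  191 186 187]
 [187 187 199  80  70  85 109 122 130 133 131 128 134 12
[... 579 characters left out ...]
8  85  99 118 139 135 141 137 141 142 142 142  77  54 109 174
  162 196 122]
 [204  91  60  58  82 104 141 139 139 138 141 143 146 132  52  82 100 145
  163 175 160]
 [204 105 103  90  45  45  52 103 145 141 138 142 153  51  68  98  99  84
  215 141 155]
 [ 81 108 100  97  99  79  48  41  49 110 146 146  92  48  82 105 102 105
   67  98 157]
 [ 67  68 108 100  98 101 100  60  47  40  58 112  42  54 105 109  72  71
   68  68 165]
 [ 58  60  59  51 107 105 100 102 101  56  49  48  54  89  73  61  64  62
   59  47 125]
 [ 43  41  45  45  44  43  52  86 107 115  78  59  62  45  48  49  49  49
   44  84  76]
 [ 41  38  38  37  37  39  37  39  37  39  38  40  40  37  37  38  38  38
   36  39  37]]
```

```bash
cat >> h.py <<'E'
SEAT=W(1.7,-76,122); AX=-Rs[:,2]
def onplane(f,u,v,p,n):
    o,d=ray(f,u,v);return o+d*((p-o)@n)/(d@n)
def Rdn(a): # tool down, tool x at world angle a
    c,s=np.cos(a),np.sin(a);return np.array([[c,s,0],[s,-c,0],[0,0,-1.]])
E
python3 -c "
from h import *
w=load('wrist');print('joints',np.round(monitor.get_obs()['joint_pos'],3))
print('seat px',proj(w,SEAT),'tip px',proj(w,SEAT+.033*AX))
def ang(a,b,h):
  d=Rs.T@(onplane(w,*b,SEAT+h*AX,AX)-onplane(w,*a,SEAT+h*AX,AX));return np.degrees(np.arctan2(d[1],d[0])),np.linalg.norm(d)*1e3
print([ang((359,202),(353,213),.033),ang((341,208),(352,214),.033),ang((344,179),(364,190),0.02),ang((367,196),(359,211),.026),ang((353,214),(332,205),.026)])
plan(np.array([.5933,.205,.2]),Rdn(np.radians(123)))
"
```

```text
joints [-0.556  0.294  2.235  1.035  0.181  0.334]
seat px [347.50701289 193.56092269] tip px [349.47442267 204.14748802]
[(np.float64(-153.53218433395816), np.float64(7.393657373132131)), (np.float64(118.4685842234804), np.float64(7.462067332229496)), (np.float64(118.08812940395246), np.float64(14.07835159227204)), (np.float64(-154.29437587066803), np.float64(10.283477060087211)), (np.float64(-66.95609650972744), np.float64(14.016683909935471))]
TCP vice [-92.7 -62.1 199.7] F [0.4 0.  0.2] t 7.2 open 0.0854
shift mm (tool axes now) [   6.3 -395.1   16.3]
shift mm (in target axes) [ 2.435e+02  3.116e+02 -3.000e-01]
turn [ 0.644 -0.272 -2.377]
```

apply_moves:
  moves:
    - {"ax": 0, "ay": 0, "az": 0, "x": 0, "y": -0.02, "z": -0.03, "gripper": 1}
    - {"ax": 0, "ay": -0.14, "az": 0, "x": 0, "y": -0.04, "z": 0, "gripper": 1}
    - {"ax": 0, "ay": -0.14, "az": 0, "x": 0, "y": -0.04, "z": 0, "gripper": 1}
    - {"ax": 0, "ay": -0.14, "az": 0, "x": 0.01, "y": -0.045, "z": 0, "gripper": 1}
    - {"ax": 0, "ay": -0.14, "az": 0, "x": 0.02, "y": -0.045, "z": 0, "gripper": 1}

```text
clock: 7.7
ee_pos: [0.5103, -0.0628, 0.2302]
orientation: [-3.038, 0.42, -0.394]
ft_force: [0.5, 0.0, -1.0]
opening: 0.0854
grasp_force: 0.0
```

apply_moves:
  moves:
    - {"ax": 0, "ay": 0, "az": -0.14, "x": 0, "y": -0.045, "z": 0, "gripper": 1}
    - {"ax": 0, "ay": 0, "az": -0.14, "x": -0.01, "y": -0.045, "z": 0, "gripper": 1}
    - {"ax": 0, "ay": 0, "az": -0.14, "x": 0, "y": -0.04, "z": 0, "gripper": 1}
    - {"ax": 0, "ay": 0, "az": -0.14, "x": 0.02, "y": -0.03, "z": 0, "gripper": 1}
    - {"ax": 0, "ay": 0, "az": -0.14, "x": 0.03, "y": -0.02, "z": 0, "gripper": 1}

```text
clock: 8.2
ee_pos: [0.5554, 0.1284, 0.2465]
orientation: [3.0, 0.662, 0.408]
ft_force: [1.3, -1.2, -0.8]
opening: 0.0858
grasp_force: 0.0
```

```bash
python3 -c "
from h import *
plan(np.array([.5933,.205,.2]),Rdn(np.radians(123)));st()
"
```

```text
TCP vice [-98.7 248.7 246.5] F [ 1.3 -1.2 -0.8] t 8.2 open 0.0858
shift mm (tool axes now) [ 53.8 -58.6  56. ]
shift mm (in target axes) [43.6 73.5 46.5]
turn [ 0.286 -0.1   -1.701]
{'clock': np.float64(8.2), 'joint_pos': array([ 0.1179,  0.3503,  1.8584, -0.0263,  0.6659,  1.2731]), 'dq': array([ 0.4989,  0.3065, -0.7448, -0.2145,  0.4194, -0.7378]), 'effort': array([ -1.4855, -53.4107, -19.0541,   0.299 ,  -1.5032,   1.5425]), 'ee_pos': array([0.5554, 0.1284, 0.2465]), 'orientation': array([2.9998, 0.6616, 0.4082]), 'ft_force': array([ 1.2826, -1.2202, -0.7985]), 'torque': array([-0.0399,  0.1036,  0.0426]), 'grasp_force': np.float64(0.0), 'opening': np.float64(0.0858)}
[[ 0.874  0.408  0.264]
 [ 0.419 -0.908  0.015]
 [ 0.246  0.098 -0.964]]
```

apply_moves:
  moves:
    - {"ax": 0.024, "ay": -0.008, "az": -0.142, "x": 0.01, "y": -0.01, "z": 0, "gripper": 1}
    - {"ax": 0.024, "ay": -0.008, "az": -0.142, "x": 0.01, "y": -0.01, "z": 0, "gripper": 1}
    - {"ax": 0.024, "ay": -0.008, "az": -0.142, "x": 0, "y": 0, "z": 0, "gripper": 1}
    - {"ax": 0.024, "ay": -0.008, "az": -0.142, "x": 0, "y": 0, "z": 0, "gripper": 1}
    - {"ax": 0.024, "ay": -0.008, "az": -0.142, "x": 0, "y": 0, "z": 0, "gripper": 1}

```text
clock: 8.7
ee_pos: [0.5634, 0.1533, 0.249]
orientation: [2.603, 1.691, 0.262]
ft_force: [-0.6, -0.3, -0.4]
opening: 0.0856
grasp_force: 0.0
```

apply_moves:
  moves:
    - {"ax": 0.024, "ay": -0.008, "az": -0.142, "x": 0, "y": 0, "z": 0, "gripper": 1}
    - {"ax": 0.024, "ay": -0.008, "az": -0.142, "x": 0, "y": 0, "z": 0, "gripper": 1}
    - {"ax": 0.024, "ay": -0.008, "az": -0.142, "x": 0, "y": 0, "z": 0, "gripper": 1}
    - {"ax": 0.024, "ay": -0.008, "az": -0.142, "x": 0, "y": 0, "z": 0, "gripper": 1}
    - {"ax": 0.024, "ay": -0.008, "az": -0.142, "x": 0, "y": 0, "z": 0, "gripper": 1}

```text
clock: 9.2
ee_pos: [0.5635, 0.1529, 0.2491]
orientation: [1.868, 2.516, 0.08]
ft_force: [-1.1, -0.2, -0.5]
opening: 0.0855
grasp_force: 0.0
```

```bash
python3 -c "
from h import *
plan(np.array([.5933,.205,.15]),Rdn(np.radians(123)))
"
```

```text
TCP vice [-98.6 274.5 249.1] F [-1.1 -0.2 -0.5] t 9.2 open 0.0855
shift mm (tool axes now) [ 38.7  39.  102. ]
shift mm (in target axes) [27.5 53.4 99.1]
turn [ 0.049 -0.019 -0.283]
```

apply_moves:
  moves:
    - {"ax": 0.024, "ay": -0.01, "az": -0.142, "x": 0, "y": 0, "z": 0, "gripper": 1}
    - {"ax": 0.024, "ay": -0.01, "az": -0.142, "x": 0, "y": 0, "z": 0, "gripper": 1}
    - {"ax": 0, "ay": 0, "az": 0, "x": 0.014, "y": 0.027, "z": 0.02, "gripper": 1}
    - {"ax": 0, "ay": 0, "az": 0, "x": 0.014, "y": 0.027, "z": 0.02, "gripper": 1}
    - {"ax": 0, "ay": 0, "az": 0, "x": 0, "y": 0, "z": 0, "gripper": 1}

```text
clock: 9.7
ee_pos: [0.594, 0.2083, 0.2067]
orientation: [-1.502, -2.759, 0.001]
ft_force: [-0.2, -1.0, -0.6]
opening: 0.0854
grasp_force: 0.0
```

```bash
python3 -c "
from h import *
plan(np.array([.5933,.205,.15]),Rdn(np.radians(123)))
w=grab('wrist','w5');im=w['frame'];hs=cv2.cvtColor(im,cv2.COLOR_BGR2HSV)
print('joints',np.round(monitor.get_obs()['joint_pos'],3))
print('pred hub top',proj(w,[.5933,.205,.046]),'handle top',proj(w,[.559,.257,.061]))
red=(((hs[...,0]<6)|(hs[...,0]>174))&(hs[...,1]>170)&(hs[...,2]>80)).astype(np.uint8)
n,l,s,ce=cv2.connectedComponentsWithStats(red)
for i in range(1,n):
  if s[i,4]>80:print('red',s[i],ce[i],cv2.minAreaRect(np.argwhere(l==i)[:,::-1].astype(np.float32)))
g=((hs[...,1]<60)&(hs[...,2]>90)).astype(np.uint8)
n,l,s,ce=cv2.connectedComponentsWithStats(g)
for i in range(1,n):
  if s[i,4]>200:print('grey',s[i],ce[i],cv2.minAreaRect(np.argwhere(l==i)[:,::-1].astype(np.float32)))
"
```

```text
TCP vice [-86.8 336.6 206.7] F [-0.2 -1.  -0.6] t 9.7 open 0.0854
shift mm (tool axes now) [-2.4 -2.3 56.7]
shift mm (in target axes) [-2.4 -2.4 56.7]
turn [-0.001 -0.    -0.002]
joints [ 0.231  0.545  1.602  0.     0.994 -0.343]
pred hub top [321.16408025 236.12555875] handle top [320.12059193 161.88201424]
red [313 175  17  19 274] [320.57664234 183.99270073] ((321.0, 184.0), (18.0, 16.0), 90.0)
red [425 260  21  31 366] [435.21038251 276.7295082 ] ((435.5754699707031, 276.73583984375), (14.422857284545898, 31.318206787109375), 15.945395469665527)
red [308 345  15  12 135] [314.65185185 349.43703704] ((315.0, 350.5), (11.0, 14.0), 90.0)
grey [ 376    0  114  112 9123] [433.95988162  52.89882714] ((432.5, 55.5), (111.0, 113.0), 90.0)
grey [ 135   86   57   85 1387] [168.05263158 126.296323  ] ((164.75839233398438, 126.02356719970703), (85.25376892089844, 51.65718460083008), 84.42780303955078)
grey [315 234  23  17 256] [328.48828125 243.73828125] ((326.0, 242.0), (16.0, 22.0), 90.0)
grey [ 614  330   26   61 1163] [628.70507309 362.71539123] ((626.5, 360.0), (60.0, 25.0), 90.0)
grey [ 80 340  53  44 610] [105.42295082 361.89508197] ((106.01828002929688, 362.4785461425781), (62.28097152709961, 10.178102493286133), 40.42607498168945)
grey [485 457  54  23 908] [512.3469163  469.92400881] ((511.5, 468.0), (53.0, 22.0), -0.0)
```

View pics/w5.png

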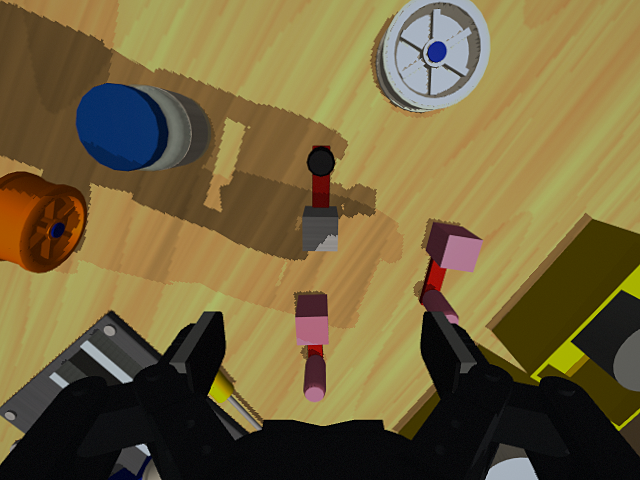

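The wrist view shows the crank hub top at about (321,236) and its handle at (320,162), matching the prediction. The pink cranks are clear of the fingers. I'll go down and grip the hub.

apply_moves:
  moves:
    - {"ax": 0, "ay": 0, "az": 0, "x": -0.0025, "y": -0.0025, "z": 0.045, "gripper": 1}
    - {"ax": 0, "ay": 0, "az": 0, "x": 0, "y": 0, "z": 0.045, "gripper": 1}
    - {"ax": 0, "ay": 0, "az": 0, "x": 0, "y": 0, "z": 0.04, "gripper": 1}
    - {"ax": 0, "ay": 0, "az": 0, "x": 0, "y": 0, "z": 0.025, "gripper": 1}
    - {"ax": 0, "ay": 0, "az": 0, "x": 0, "y": 0, "z": 0.012, "gripper": 1}

```text
clock: 10.25
ee_pos: [0.5925, 0.2037, 0.0404]
orientation: [-1.501, -2.757, -0.003]
ft_force: [0.1, 0.7, 0.4]
opening: 0.0854
grasp_force: 0.0
```

apply_moves:
  moves:
    - {"ax": 0, "ay": 0, "az": 0, "x": 0, "y": 0, "z": 0, "gripper": -1}
    - {"ax": 0, "ay": 0, "az": 0, "x": 0, "y": 0, "z": 0, "gripper": -1}
    - {"ax": 0, "ay": 0, "az": 0, "x": 0, "y": 0, "z": 0, "gripper": -1}
    - {"ax": 0, "ay": 0, "az": 0, "x": 0, "y": 0, "z": 0, "gripper": -1}
    - {"ax": 0, "ay": 0, "az": 0, "x": 0, "y": 0, "z": 0, "gripper": -1}

```text
clock: 10.75
ee_pos: [0.5937, 0.205, 0.0428]
orientation: [-1.5, -2.759, -0.01]
ft_force: [-1.6, -0.6, 7.6]
opening: 0.0291
grasp_force: 59.3
```

```bash
python3 -c "
from h import *
st()
"
```

```text
{'clock': np.float64(10.75), 'joint_pos': array([ 0.2255,  0.7583,  1.7171,  0.0084,  0.6627, -0.3562]), 'dq': array([ 0.0014, -0.0005,  0.0001,  0.0011, -0.    , -0.0006]), 'effort': array([ 3.14700e-01, -6.39725e+01, -1.57640e+01,  1.05200e-01,
       -4.37000e-01,  1.80000e-03]), 'ee_pos': array([0.5937, 0.205 , 0.0428]), 'orientation': array([-1.5   , -2.7595, -0.0099]), 'ft_force': array([-1.6344, -0.6393,  7.6258]), 'torque': array([-0.1963,  0.2905, -0.0317]), 'grasp_force': np.float64(59.2887), 'opening': np.float64(0.0291)}
[[-0.544  0.839  0.002]
 [ 0.839  0.544  0.006]
 [ 0.004  0.005 -1.   ]]
```

apply_moves:
  moves:
    - {"ax": 0, "ay": 0, "az": 0, "x": 0, "y": 0, "z": -0.03, "gripper": -1}
    - {"ax": 0, "ay": 0, "az": 0, "x": 0, "y": 0, "z": -0.045, "gripper": -1}
    - {"ax": 0, "ay": 0, "az": 0, "x": 0, "y": 0, "z": -0.045, "gripper": -1}
    - {"ax": 0, "ay": 0, "az": 0, "x": 0, "y": 0, "z": -0.045, "gripper": -1}
    - {"ax": 0, "ay": 0, "az": 0, "x": 0, "y": 0, "z": -0.045, "gripper": -1}

```text
clock: 11.25
ee_pos: [0.5926, 0.2036, 0.2536]
orientation: [-1.5, -2.758, -0.008]
ft_force: [0.4, -0.9, -1.7]
opening: 0.029
grasp_force: 59.9
```

```bash
cat >> h.py <<'E'
SEAT=W(1.7,-76.5,122)
def Rfit(deg): return Rs@R.from_euler('z',deg,degrees=True).as_matrix()
E
python3 -c "
from h import *
plan(SEAT+AX*.11,Rfit(-63));s=monitor.get_obs();print(s['grasp_force'],s['joint_pos'],s['ee_pos'],SEAT+AX*.11)
"
```

```text
TCP vice [-86.7 331.7 253.6] F [ 0.4 -0.9 -1.7] t 11.25 open 0.029
shift mm (tool axes now) [-280.3 -298.6   36.1]
shift mm (in target axes) [-361.4  190.    48.5]
turn [-0.59  -0.131  1.322]
59.90055553615093 [ 0.22369677  0.49492884  1.55948056  0.0058418   1.08538119 -0.35389103] [0.59255006 0.20361141 0.25362444] [ 0.49437988 -0.19378368  0.21528529]
```

apply_moves:
  moves:
    - {"ax": 0, "ay": 0, "az": 0, "x": -0.031, "y": -0.033, "z": 0, "gripper": -1}
    - {"ax": 0, "ay": 0, "az": 0, "x": -0.031, "y": -0.033, "z": 0, "gripper": -1}
    - {"ax": 0, "ay": 0, "az": 0, "x": -0.031, "y": -0.033, "z": 0, "gripper": -1}
    - {"ax": 0, "ay": 0, "az": 0, "x": -0.031, "y": -0.033, "z": 0, "gripper": -1}
    - {"ax": 0, "ay": 0, "az": 0, "x": -0.031, "y": -0.033, "z": 0, "gripper": -1}

```text
clock: 11.75
ee_pos: [0.5379, -0.0175, 0.2505]
orientation: [-1.499, -2.759, -0.008]
ft_force: [0.2, -0.5, -1.1]
opening: 0.0288
grasp_force: 60.2
```

apply_moves:
  moves:
    - {"ax": 0, "ay": 0, "az": 0, "x": -0.031, "y": -0.033, "z": 0, "gripper": -1}
    - {"ax": 0, "ay": 0, "az": 0, "x": -0.031, "y": -0.033, "z": 0, "gripper": -1}
    - {"ax": 0, "ay": 0, "az": 0, "x": -0.031, "y": -0.033, "z": 0, "gripper": -1}
    - {"ax": 0, "ay": 0, "az": 0, "x": -0.031, "y": -0.033, "z": 0, "gripper": -1}
    - {"ax": 0, "ay": 0, "az": 0, "x": 0, "y": 0, "z": 0, "gripper": -1}

```text
clock: 12.25
ee_pos: [0.4943, -0.1961, 0.2493]
orientation: [-1.506, -2.755, -0.006]
ft_force: [0.8, 0.2, -2.4]
opening: 0.0288
grasp_force: 60.1
```

apply_moves:
  moves:
    - {"ax": -0.059, "ay": -0.013, "az": 0.132, "x": 0, "y": 0, "z": 0, "gripper": -1}
    - {"ax": -0.059, "ay": -0.013, "az": 0.132, "x": 0, "y": 0, "z": 0, "gripper": -1}
    - {"ax": -0.059, "ay": -0.013, "az": 0.132, "x": 0, "y": 0, "z": 0, "gripper": -1}
    - {"ax": -0.059, "ay": -0.013, "az": 0.132, "x": 0, "y": 0, "z": 0, "gripper": -1}
    - {"ax": -0.059, "ay": -0.013, "az": 0.132, "x": 0, "y": 0, "z": 0, "gripper": -1}

```text
clock: 12.75
ee_pos: [0.4953, -0.1916, 0.2494]
orientation: [2.17, 1.97, 0.339]
ft_force: [-0.0, 0.4, -2.6]
opening: 0.0292
grasp_force: 60.2
```

apply_moves:
  moves:
    - {"ax": -0.059, "ay": -0.013, "az": 0.132, "x": 0, "y": 0, "z": 0, "gripper": -1}
    - {"ax": -0.059, "ay": -0.013, "az": 0.132, "x": 0, "y": 0, "z": 0, "gripper": -1}
    - {"ax": -0.059, "ay": -0.013, "az": 0.132, "x": 0, "y": 0, "z": 0, "gripper": -1}
    - {"ax": -0.059, "ay": -0.013, "az": 0.132, "x": 0, "y": 0, "z": 0, "gripper": -1}
    - {"ax": -0.059, "ay": -0.013, "az": 0.132, "x": 0, "y": 0, "z": 0, "gripper": -1}

```text
clock: 13.25
ee_pos: [0.4952, -0.1914, 0.2494]
orientation: [2.513, 1.034, 0.596]
ft_force: [0.1, 0.4, -3.2]
opening: 0.0284
grasp_force: 60.2
```

```bash
python3 -c "
from h import *
plan(SEAT+AX*.09,Rfit(-63));s=monitor.get_obs();print(s['joint_pos'])
"
```

```text
TCP vice [-56.6 -74.  249.4] F [ 0.1  0.4 -3.2] t 13.25 open 0.0284
shift mm (tool axes now) [-10.5 -15.   48.9]
shift mm (in target axes) [-10.4 -15.   48.9]
turn [ 0.001 -0.002 -0.003]
[-0.54716587  0.24711098  2.10990968  0.48556438  0.26601077 -0.19327447]
```

apply_moves:
  moves:
    - {"ax": 0, "ay": 0, "az": 0, "x": -0.0105, "y": -0.015, "z": 0, "gripper": -1}
    - {"ax": 0, "ay": 0, "az": 0, "x": 0, "y": 0, "z": 0.025, "gripper": -1}
    - {"ax": 0, "ay": 0, "az": 0, "x": 0, "y": 0, "z": 0.02, "gripper": -1}
    - {"ax": 0, "ay": 0, "az": 0, "x": 0, "y": 0, "z": 0.004, "gripper": -1}
    - {"ax": 0, "ay": 0, "az": 0, "x": 0, "y": 0, "z": 0, "gripper": -1}

```text
clock: 13.75
ee_pos: [0.5049, -0.197, 0.1973]
orientation: [2.512, 1.042, 0.593]
ft_force: [0.0, -0.0, -1.4]
opening: 0.0286
grasp_force: 60.0
```

```bash
python3 -c "
from h import *
plan(SEAT+AX*.043,Rfit(-63));s=monitor.get_obs();print(s['joint_pos'],s['torque'])
# hub front face in scene: compare grey/brass/hub columns
f=grab('scene');print('pred tip',proj(f,SEAT+.033*AX),'seat',proj(f,SEAT),'hub underside pred',proj(f,s['ee_pos']-.043*AX))
x0,y0=[int(v) for v in proj(f,SEAT+.045*AX)]
hs=cv2.cvtColor(f['frame'],cv2.COLOR_BGR2HSV)
for v in range(y0-24,y0+34,2): print(v,''.join('R' if (h_<7 or h_>173) and s_>150 and v_>60 else 'b' if 10<h_<28 and s_>150 and v_>60 and v_<235 else 'g' if s_<50 and v_>55 else 'k' if v_<50 else '.' for h_,s_,v_ in hs[v,x0-35:x0+36].astype(int)))
print(x0-35)
"
```

```text
TCP vice [-45.6 -76.3 197.3] F [ 0.  -0.  -1.4] t 13.75 open 0.0286
shift mm (tool axes now) [-0.2  0.4 45.9]
shift mm (in target axes) [-0.1  0.3 45.9]
turn [-0.002 -0.002  0.002]
[-0.54716805  0.35333613  2.14433239  0.89972163  0.15896655 -0.62177989] [0.14499962 0.46373118 0.0107166 ]
pred tip [160.75723012 262.76871282] seat [163.3967556  283.25364702] hub underside pred [159.87658851 254.71631024]
231 .....................kkkkkkkkgggggggggggggggggggg..............kkkkkkkk
233 .....................kkkkkkkkkggggggggggggggggggg..............kkkkkkkk
235 .....................kkkkkkkkkgggggggggggggggggggg.............kkkkkkkk
237 .....................kkkkkkkkkgggggggggggggggggggg.............kkkkkkkk
239 ......................kkkkkkkkkggggggggggggggggggg..............kkkkkkk
241 ......................kkkkk.gggggggggggggggggggggg..............kkkkkkk
243 ......................ggggggggggggggggggggggggggggg.............kkkkkkk
245 ........................ggggggggggggggggggggggggggg..............kk...g
247 .........................gggggggggggggggggggggggggg............RRRRRRRR
249 .....
[... 814 characters left out ...]
............
271 .................................gggggggggggggg........................
273 .................................gggggggggggggg........................
275 .................................ggggggggggggggg.......................
277 .................................ggggggggggggggg.......................
279 ..................................gggggggggggggg.......................
281 ..................................gggggggggggggg..bbb................kk
283 ..................................ggg.....bbbbbbbbbb..kkkkkkkkkkkkkkkkk
285 ...............................bbbbbbbbbbbbbbbbbbbbbb.kkkkkkkkkkkkkkkkg
287 ...............................bbbbbbbbbbbbbbbbbbbbbb.kkkkkkkkkkkkkkkkg
124
```

Scene pixels show the hub and screw end centred on each other within about 1 mm. I'll lower it on.

apply_moves:
  moves:
    - {"ax": 0, "ay": 0, "az": 0, "x": 0, "y": 0, "z": 0.008, "gripper": -1}
    - {"ax": 0, "ay": 0, "az": 0, "x": 0, "y": 0, "z": 0.006, "gripper": -1}
    - {"ax": 0, "ay": 0, "az": 0, "x": 0, "y": 0, "z": 0.004, "gripper": -1}
    - {"ax": 0, "ay": 0, "az": 0, "x": 0, "y": 0, "z": 0.004, "gripper": -1}
    - {"ax": 0, "ay": 0, "az": 0, "x": 0, "y": 0, "z": 0, "gripper": -1}

```text
clock: 14.3
ee_pos: [0.5158, -0.2011, 0.1794]
orientation: [2.511, 1.041, 0.593]
ft_force: [-0.7, -2.0, -3.5]
opening: 0.0294
grasp_force: 60.2
```

```bash
python3 -c "
from h import *
plan(SEAT+AX*.043,Rfit(-63));s=monitor.get_obs();R0=R.from_rotvec(s['orientation']).as_matrix();print(s['joint_pos'],R0.T@s['ft_force'],R0.T@s['torque'])"
```

```text
TCP vice [-34.  -76.8 179.4] F [-0.7 -2.  -3.5] t 14.3 open 0.0294
shift mm (tool axes now) [ 0.1 -0.3 24.6]
shift mm (in target axes) [ 0.2 -0.3 24.6]
turn [-0.001 -0.001  0.002]
[-0.54152858  0.39993     2.13662483  1.1233017   0.13364675 -0.84286007] [-2.75516819 -0.75989055  2.93074784] [ 0.32516738 -0.5789059   0.00811641]
```

apply_moves:
  moves:
    - {"ax": 0, "ay": 0, "az": 0, "x": 0, "y": 0, "z": 0.006, "gripper": -1}
    - {"ax": 0, "ay": 0, "az": 0, "x": 0, "y": 0, "z": 0.006, "gripper": -1}
    - {"ax": 0, "ay": 0, "az": 0, "x": 0, "y": 0, "z": 0.005, "gripper": -1}
    - {"ax": 0, "ay": 0, "az": 0, "x": 0, "y": 0, "z": 0.003, "gripper": -1}
    - {"ax": 0, "ay": 0, "az": 0, "x": 0, "y": 0, "z": 0.002, "gripper": -1}

```text
clock: 14.8
ee_pos: [0.5267, -0.2047, 0.161]
orientation: [2.51, 1.041, 0.593]
ft_force: [-31.3, 6.1, 36.0]
opening: 0.029
grasp_force: 66.3
```

apply_moves:
  moves:
    - {"ax": 0, "ay": 0, "az": 0, "x": 0, "y": 0, "z": 0.002, "gripper": -1}
    - {"ax": 0, "ay": 0, "az": 0, "x": 0, "y": 0, "z": 0.001, "gripper": -1}
    - {"ax": 0, "ay": 0, "az": 0, "x": 0, "y": 0, "z": 0, "gripper": -1}

```text
clock: 15.1
ee_pos: [0.5267, -0.2047, 0.1609]
orientation: [2.508, 1.039, 0.594]
ft_force: [-38.4, 7.6, 44.5]
opening: 0.0289
grasp_force: 68.1
```

```bash
python3 -c "
from h import *
plan(SEAT+AX*.043,Rfit(-63));s=monitor.get_obs();R0=R.from_rotvec(s['orientation']).as_matrix();print(s['joint_pos'],R0.T@s['ft_force'],R0.T@s['torque'])"
```

```text
TCP vice [-22.5 -76.9 160.9] F [-38.4   7.6  44.5] t 15.1 open 0.0289
shift mm (tool axes now) [ 0.3 -0.3  2.8]
shift mm (in target axes) [ 0.3 -0.2  2.8]
turn [ 0.003 -0.001  0.002]
[-0.53538872  0.44726704  2.1284339   1.44135246  0.11728547 -1.15792916] [ -8.37186537  -6.04173537 -58.31841597] [ 1.35348783 -1.3882432  -0.02219555]
```

apply_moves:
  moves:
    - {"ax": 0, "ay": 0, "az": 0, "x": 0, "y": 0, "z": -0.002, "gripper": -1}
    - {"ax": 0, "ay": 0, "az": 0, "x": 0, "y": 0, "z": 0, "gripper": 0.1}
    - {"ax": 0, "ay": 0, "az": 0, "x": 0, "y": 0, "z": 0, "gripper": 0.1}
    - {"ax": 0, "ay": 0, "az": 0, "x": 0, "y": 0, "z": 0, "gripper": 0.1}

```text
clock: 15.5
ee_pos: [0.5278, -0.2048, 0.1597]
orientation: [2.511, 1.042, 0.594]
ft_force: [-0.1, 0.7, 0.6]
opening: 0.0469
grasp_force: 0.0
```

apply_moves:
  moves:
    - {"ax": 0, "ay": 0, "az": 0, "x": 0, "y": 0, "z": -0.01, "gripper": 0.1}
    - {"ax": 0, "ay": 0, "az": 0, "x": 0, "y": 0, "z": -0.03, "gripper": 0.1}
    - {"ax": 0, "ay": 0, "az": 0, "x": 0, "y": 0, "z": -0.04, "gripper": 0.1}
    - {"ax": 0, "ay": 0, "az": 0, "x": 0, "y": 0, "z": -0.03, "gripper": 0.1}
    - {"ax": 0, "ay": 0, "az": 0, "x": 0, "y": 0, "z": 0, "gripper": 0.1}

```text
clock: 16.0
ee_pos: [0.4851, -0.1901, 0.2356]
orientation: [2.506, 1.044, 0.605]
ft_force: [-1.0, 0.2, -0.5]
opening: 0.0471
grasp_force: 0.0
```

```bash
cat >> h.py <<'E'
SEAT=SEAT+.002*AX
def Rt(deg,yaw=0):
    a=np.radians(deg);return Rv@np.array([[np.cos(a),0,np.sin(a)],[0,-1,0],[np.sin(a),0,-np.cos(a)]])
def hand(deg,z=.04): # handle centre at crank angle deg (in Rs frame; clockwise winding = + about tool z)
    a=np.radians(deg);return SEAT+z*AX+.06*(Rs@[np.cos(a),np.sin(a),0])
E
python3 -c "
from h import *
Rw=Rt(12);p=hand(-63)-.006*Rw[:,2]
plan(p+np.array([0,0,.07]),Rw)
s=monitor.get_obs();print(s['joint_pos'])
w=grab('wrist');f=grab('scene');g=grab('top')
for n,q in (('w',w),('s',f),('t',g)):
  hs=cv2.cvtColor(q['frame'],cv2.COLOR_BGR2HSV)
  print(n,'pred handle top',proj(q,hand(-63,.061)),'mid',proj(q,hand(-63,.036)),'hub top',proj(q,SEAT+.046*AX),'arm mid',proj(q,SEAT+.009*AX+.032*(hand(-63)-hand(117))/.12))
  c=proj(q,SEAT+.03*AX)
  roi=np.zeros(hs.shape[:2],bool);x,y=[int(v) for v in c];roi[max(0,y-70):y+70,max(0,x-90):x+90]=1
  red=(((hs[...,0]<7)|(hs[...,0]>173))&(hs[...,1]>150)&(hs[...,2]>50)&roi).astype(np.uint8)
  nn,l,s_,ce=cv2.connectedComponentsWithStats(red)
  for i in range(1,nn):
    if s_[i,4]>25: print('red',s_[i],ce[i].round(1),cv2.minAreaRect(np.argwhere(l==i)[:,::-1].astype(np.float32)))
  blk=((hs[...,2]<45)&roi).astype(np.uint8);blk=cv2.morphologyEx(blk,cv2.MORPH_OPEN,np.ones((5,5)))
  nn,l,s_,ce=cv2.connectedComponentsWithStats(blk)
  for i in range(1,nn):
    if s_[i,4]>40: print('blk',s_[i],ce[i].round(1))
"
```

```text
TCP vice [-66.6 -75.9 235.6] F [-1.   0.2 -0.5] t 16.0 open 0.0471
shift mm (tool axes now) [75.8 33.3 26.3]
shift mm (in target axes) [ 68.9 -52.8   2.1]
turn [ 0.19  -0.323  1.092]
[-0.56175436  0.25752549  2.15048412  0.64971961  0.22902552 -0.37830956]
w pred handle top [318.91007499 175.82150556] mid [319.26064222 171.40191056] hub top [319.07877533 269.33189523] arm mid [319.5207853  207.98900808]
red [307 190  23  41 854] [318.5 211.1] ((318.0, 210.0), (40.0, 22.0), 90.0)
blk [273 190  13  19 142] [278.9 199.1]
blk [258 301  14  29 295] [265.7 317.5]
blk [374 301  15  29 308] [379.6 317.5]
blk [232 311  16  19 196] [239.8 320.7]
blk [398 311  11  12 106] [403.  316.7]
s pred handle top [191.4753876  239.86206259] mid [193.50587957 255.71856157] hub top [159.55543281 253.44984558] arm mid [180.04595094 274.52583846]
red [171 273  36   9 206] [188.3 277. ] ((188.5491943359375, 277.041015625), (5.975358486175537, 35.490013122558594), 84.80557250976562)
red [229 310   4  23  58] [230.4 322.1] ((230.40098571777344, 321.0098876953125), (22.189329147338867, 2.786104202270508), 84.289
[... 157 characters left out ...]
 [240.3 286.4]
t pred handle top [461.15258288 226.2282673 ] mid [460.48283716 220.58025415] hub top [484.06087353 244.71305917] arm mid [470.40890285 224.74226153]
red [426 204   8  20  29] [429.6 215. ] ((430.19976806640625, 213.77212524414062), (1.864008903503418, 20.24521255493164), 21.250505447387695)
red [452 208  10   7  26] [455.8 210.4] ((455.800048828125, 210.4000244140625), (4.427188873291016, 9.486833572387695), 71.56504821777344)
red [465 216  14  17 110] [470.7 224.6] ((469.25006103515625, 223.75003051757812), (16.970561981201172, 7.77817440032959), 45.0)
blk [414 173  20  13 193] [423.5 179. ]
blk [393 221  27  38 713] [405.  238.5]
blk [ 468  248   54   40 1013] [496.9 270.2]
```

The crank is home: the handle and arm appear where predicted in all views. Next I'll reorient the tool to take the handle.

apply_moves:
  moves:
    - {"ax": 0.024, "ay": -0.04, "az": 0.137, "x": 0, "y": 0, "z": -0.004, "gripper": -0.05}
    - {"ax": 0.024, "ay": -0.04, "az": 0.137, "x": 0, "y": 0, "z": -0.004, "gripper": -0.05}
    - {"ax": 0.024, "ay": -0.04, "az": 0.137, "x": 0, "y": 0, "z": -0.004, "gripper": -0.05}
    - {"ax": 0.024, "ay": -0.04, "az": 0.137, "x": 0, "y": 0, "z": 0, "gripper": -0.05}
    - {"ax": 0.024, "ay": -0.04, "az": 0.137, "x": 0, "y": 0, "z": 0, "gripper": -0.05}

```text
clock: 16.65
ee_pos: [0.483, -0.1871, 0.2381]
orientation: [2.878, 0.372, 0.499]
ft_force: [-0.5, -0.1, -0.7]
opening: 0.0405
grasp_force: 0.0
```

apply_moves:
  moves:
    - {"ax": 0.024, "ay": -0.04, "az": 0.137, "x": 0, "y": 0, "z": 0, "gripper": -0.05}
    - {"ax": 0.024, "ay": -0.04, "az": 0.137, "x": 0, "y": 0, "z": 0, "gripper": -0.05}
    - {"ax": 0.024, "ay": -0.04, "az": 0.137, "x": 0, "y": 0, "z": 0, "gripper": -0.05}
    - {"ax": 0, "ay": 0, "az": 0, "x": 0.03, "y": -0.025, "z": 0, "gripper": -0.05}
    - {"ax": 0, "ay": 0, "az": 0, "x": 0.035, "y": -0.025, "z": 0, "gripper": -0.05}

```text
clock: 17.15
ee_pos: [0.5536, -0.1463, 0.2516]
orientation: [3.04, -0.227, 0.377]
ft_force: [0.3, -0.3, 0.2]
opening: 0.0407
grasp_force: 0.0
```

```bash
python3 -c "
from h import *
Rw=Rt(12);p=hand(-63)-.006*Rw[:,2]
plan(p,Rw)
s=monitor.get_obs();print(s['joint_pos'])
w=grab('wrist');q=w;hs=cv2.cvtColor(q['frame'],cv2.COLOR_BGR2HSV)
print('pred handle top',proj(q,hand(-63,.061)),'bot',proj(q,hand(-63,.011)))
c=proj(q,hand(-63,.05))
roi=np.zeros(hs.shape[:2],bool);x,y=[int(v) for v in c];roi[max(0,y-60):y+60,max(0,x-60):x+60]=1
blk=((hs[...,2]<45)&roi).astype(np.uint8);blk=cv2.morphologyEx(blk,cv2.MORPH_OPEN,np.ones((5,5)))
nn,l,s_,ce=cv2.connectedComponentsWithStats(blk)
for i in range(1,nn):
    if s_[i,4]>40: print('blk',s_[i],ce[i].round(1))
"
```

```text
TCP vice [-15.  -13.  251.6] F [ 0.3 -0.3  0.2] t 17.15 open 0.0407
shift mm (tool axes now) [-4.4  8.8 75.5]
shift mm (in target axes) [ 0.7 10.  75.4]
turn [ 0.013 -0.045  0.168]
[-0.37645212  0.34935476  1.84115149  0.01035018  0.69530914  1.33604739]
pred handle top [334.25929893 299.1213211 ] bot [335.23445418 248.58509103]
blk [ 274  240  111  106 6976] [327.3 305.7]
```

apply_moves:
  moves:
    - {"ax": 0.01, "ay": -0.04, "az": 0.14, "x": 0, "y": 0, "z": 0, "gripper": -0.05}
    - {"ax": 0, "ay": 0, "az": 0.028, "x": 0, "y": 0.01, "z": 0.015, "gripper": -0.05}
    - {"ax": 0, "ay": 0, "az": 0, "x": 0, "y": 0, "z": 0, "gripper": -0.05}

```text
clock: 17.5
ee_pos: [0.553, -0.1574, 0.2355]
orientation: [3.05, -0.483, 0.326]
ft_force: [-0.6, 0.6, -1.1]
opening: 0.0406
grasp_force: 0.0
```

```bash
python3 -c "
from h import *
Rw=Rt(12);p=hand(-63)-.006*Rw[:,2]
plan(p,Rw)
"
```

```text
TCP vice [-12.2 -23.7 235.5] F [-0.6  0.6 -1.1] t 17.5 open 0.0406
shift mm (tool axes now) [ 1.  -0.8 59.2]
shift mm (in target axes) [ 1.2 -0.6 59.2]
turn [ 0.002 -0.004  0.002]
```

apply_moves:
  moves:
    - {"ax": 0, "ay": 0, "az": 0, "x": 0.001, "y": 0, "z": 0.02, "gripper": -0.05}
    - {"ax": 0, "ay": 0, "az": 0, "x": 0, "y": 0, "z": 0.02, "gripper": -0.05}
    - {"ax": 0, "ay": 0, "az": 0, "x": 0, "y": 0, "z": 0.014, "gripper": -0.05}
    - {"ax": 0, "ay": 0, "az": 0, "x": 0, "y": 0, "z": 0.004, "gripper": -0.05}
    - {"ax": 0, "ay": 0, "az": 0, "x": 0, "y": 0, "z": 0, "gripper": -0.05}

```text
clock: 18.0
ee_pos: [0.5657, -0.1617, 0.1815]
orientation: [3.048, -0.483, 0.33]
ft_force: [-1.4, 0.8, 0.1]
opening: 0.0404
grasp_force: 0.0
```

apply_moves:
  moves:
    - {"ax": 0, "ay": 0, "az": 0, "x": 0, "y": 0, "z": 0, "gripper": -1}
    - {"ax": 0, "ay": 0, "az": 0, "x": 0, "y": 0, "z": 0, "gripper": -1}
    - {"ax": 0, "ay": 0, "az": 0, "x": 0, "y": 0, "z": 0, "gripper": -1}

```text
clock: 18.3
ee_pos: [0.566, -0.1617, 0.1828]
orientation: [3.047, -0.483, 0.334]
ft_force: [0.1, 2.2, 3.5]
opening: 0.0206
grasp_force: 58.6
```

```bash
python3 -c "
from h import *
Rw=Rt(12);p=hand(-63)-.006*Rw[:,2]
plan(p,Rw);s=monitor.get_obs();print(s['joint_pos'],s['grasp_force'],s['torque'])
A=np.array([hand(a) for a in range(-63,-63+390,30)]);D=np.diff(A,axis=0)@Rw*1e3
for a,d in zip(range(-63,400,30),D): print(a,'->',a+30,np.round(d,1))
"
```

```text
TCP vice [  1.5 -23.7 182.8] F [0.1 2.2 3.5] t 18.3 open 0.0206
shift mm (tool axes now) [-1.3 -0.7  4.7]
shift mm (in target axes) [-1.2 -0.7  4.7]
turn [ 0.004 -0.01   0.002]
[-0.39570548  0.46794173  1.85736513  0.02377462  0.59764493  1.47123569] 58.58931362628937 [ 0.48259962 -0.13270575  0.17015243]
-63 -> -33 [21.7 20.8 -7.9]
-33 -> -3 [ 9.  29.5 -3.3]
-3 -> 27 [-6.1 30.4  2.2]
27 -> 57 [-19.5  23.1   7.1]
57 -> 87 [-27.8   9.6  10.1]
87 -> 117 [-28.5  -6.5  10.4]
117 -> 147 [-21.7 -20.8   7.9]
147 -> 177 [ -9.  -29.5   3.3]
177 -> 207 [  6.1 -30.4  -2.2]
207 -> 237 [ 19.5 -23.1  -7.1]
237 -> 267 [ 27.8  -9.6 -10.1]
267 -> 297 [ 28.5   6.5 -10.4]
```

```bash
python3 -c "
from h import *
Rw=Rt(12)
A=np.array([hand(a) for a in range(-63,-63+375,15)]);D=np.diff(A,axis=0)@Rw*1e3
for a,d in zip(range(-63,400,15),D): print(a,'->',a+15,np.round(d,1))
"
```

```text
-63 -> -48 [12.1  8.9 -4.4]
-48 -> -33 [ 9.6 11.9 -3.5]
-33 -> -18 [ 6.3 14.1 -2.3]
-18 -> -3 [ 2.7 15.4 -1. ]
-3 -> 12 [-1.2 15.6  0.4]
12 -> 27 [-4.9 14.8  1.8]
27 -> 42 [-8.3 12.9  3. ]
42 -> 57 [-11.2  10.2   4.1]
57 -> 72 [-13.3   6.7   4.8]
72 -> 87 [-14.5   2.9   5.3]
87 -> 102 [-14.7  -1.2   5.3]
102 -> 117 [-13.9  -5.2   5. ]
117 -> 132 [-12.1  -8.9   4.4]
132 -> 147 [ -9.6 -11.9   3.5]
147 -> 162 [ -6.3 -14.1   2.3]
162 -> 177 [ -2.7 -15.4   1. ]
177 -> 192 [  1.2 -15.6  -0.4]
192 -> 207 [  4.9 -14.8  -1.8]
207 -> 222 [  8.3 -12.9  -3. ]
222 -> 237 [ 11.2 -10.2  -4.1]
237 -> 252 [13.3 -6.7 -4.8]
252 -> 267 [14.5 -2.9 -5.3]
267 -> 282 [14.7  1.2 -5.3]
282 -> 297 [13.9  5.2 -5. ]
```

Winding, first third of a turn.

apply_moves:
  moves:
    - {"ax": 0, "ay": 0, "az": 0, "x": 0.0121, "y": 0.0089, "z": -0.0044, "gripper": -1}
    - {"ax": 0, "ay": 0, "az": 0, "x": 0.0096, "y": 0.0119, "z": -0.0035, "gripper": -1}
    - {"ax": 0, "ay": 0, "az": 0, "x": 0.0063, "y": 0.0141, "z": -0.0023, "gripper": -1}
    - {"ax": 0, "ay": 0, "az": 0, "x": 0.0027, "y": 0.0154, "z": -0.001, "gripper": -1}

```text
clock: 18.7
ee_pos: [0.5754, -0.2189, 0.1994]
orientation: [3.049, -0.483, 0.328]
ft_force: [-7.8, 4.2, -4.7]
opening: 0.0207
grasp_force: 58.8
```

apply_moves:
  moves:
    - {"ax": 0, "ay": 0, "az": 0, "x": -0.0012, "y": 0.0156, "z": 0.0004, "gripper": -1}
    - {"ax": 0, "ay": 0, "az": 0, "x": -0.0049, "y": 0.0148, "z": 0.0018, "gripper": -1}
    - {"ax": 0, "ay": 0, "az": 0, "x": -0.0083, "y": 0.0129, "z": 0.003, "gripper": -1}
    - {"ax": 0, "ay": 0, "az": 0, "x": -0.0112, "y": 0.0102, "z": 0.0041, "gripper": -1}

```text
clock: 19.1
ee_pos: [0.5356, -0.261, 0.1838]
orientation: [3.052, -0.485, 0.323]
ft_force: [-1.7, 20.9, -2.4]
opening: 0.0209
grasp_force: 59.4
```

```bash
cat >> h.py <<'E'
def wind():
    s=monitor.get_obs();R0=R.from_rotvec(s['orientation']).as_matrix();Rw=Rt(12)
    h=s['ee_pos']+.006*R0[:,2]-SEAT;q=Rs.T@h;a=np.degrees(np.arctan2(q[1],q[0]))
    print('clock',round(float(s['clock']),2),'angle',round(a,1),'rad',round(np.hypot(q[0],q[1])*1e3,1),'h',round(-q[2]*1e3,1),'F tool',np.round(R0.T@s['ft_force'],1),'T',np.round(R0.T@s['torque'],2),'open',round(float(s['opening']),4),'q',np.round(s['joint_pos'],2))
    return s
E
python3 -c "
from h import *
wind()
f=grab('scene');hs=cv2.cvtColor(f['frame'],cv2.COLOR_BGR2HSV)
print('hub px',proj(f,SEAT+.023*AX))
"
```

```text
clock 19.1 angle 57.8 rad 60.4 h 43.8 F tool [ -8.4 -19.3   0.7] T [ 3.58 -1.61 -0.22] open 0.0209 q [-0.59  0.48  1.83  0.09  0.63  1.23]
hub px [161.39767084 267.73682546]
```

apply_moves:
  moves:
    - {"ax": 0, "ay": 0, "az": 0, "x": -0.0138, "y": 0.0052, "z": 0.0048, "gripper": -1}
    - {"ax": 0, "ay": 0, "az": 0, "x": -0.0145, "y": 0.0029, "z": 0.0053, "gripper": -1}
    - {"ax": 0, "ay": 0, "az": 0, "x": -0.0147, "y": -0.0012, "z": 0.0053, "gripper": -1}
    - {"ax": 0, "ay": 0, "az": 0, "x": -0.0139, "y": -0.0052, "z": 0.005, "gripper": -1}

```text
clock: 19.55
ee_pos: [0.4886, -0.2483, 0.1535]
orientation: [3.047, -0.485, 0.335]
ft_force: [8.5, 10.4, 6.4]
opening: 0.0209
grasp_force: 60.5
```

```bash
python3 -c "
from h import *
wind()
"
```

```text
clock 19.55 angle 115.0 rad 59.2 h 43.9 F tool [  6.1 -12.5  -5.3] T [ 2.4   1.04 -0.18] open 0.0209 q [-0.62  0.47  1.98  0.13  0.49  1.16]
```

apply_moves:
  moves:
    - {"ax": 0, "ay": 0, "az": 0, "x": -0.0121, "y": -0.0089, "z": 0.0044, "gripper": -1}
    - {"ax": 0, "ay": 0, "az": 0, "x": -0.0096, "y": -0.0119, "z": 0.0035, "gripper": -1}
    - {"ax": 0, "ay": 0, "az": 0, "x": -0.0063, "y": -0.0141, "z": 0.0023, "gripper": -1}
    - {"ax": 0, "ay": 0, "az": 0, "x": -0.0027, "y": -0.0154, "z": 0.001, "gripper": -1}

```text
clock: 19.95
ee_pos: [0.4769, -0.192, 0.1353]
orientation: [3.047, -0.485, 0.33]
ft_force: [-3.8, -0.7, 5.4]
opening: 0.0206
grasp_force: 60.3
```

```bash
python3 -c "
from h import *
wind()
"
```

```text
clock 19.95 angle 176.4 rad 59.1 h 43.6 F tool [-2.1  1.8 -6. ] T [-0.41 -0.24  0.04] open 0.0206 q [-0.53  0.46  2.07  0.11  0.4   1.26]
```

apply_moves:
  moves:
    - {"ax": 0, "ay": 0, "az": 0, "x": 0.0012, "y": -0.0156, "z": -0.0004, "gripper": -1}
    - {"ax": 0, "ay": 0, "az": 0, "x": 0.0049, "y": -0.0148, "z": -0.0018, "gripper": -1}
    - {"ax": 0, "ay": 0, "az": 0, "x": 0.0083, "y": -0.0129, "z": -0.003, "gripper": -1}
    - {"ax": 0, "ay": 0, "az": 0, "x": 0.0112, "y": -0.0102, "z": -0.0041, "gripper": -1}

```text
clock: 20.35
ee_pos: [0.5148, -0.147, 0.1493]
orientation: [3.049, -0.484, 0.324]
ft_force: [-6.6, 4.7, 3.5]
opening: 0.0208
grasp_force: 60.2
```

apply_moves:
  moves:
    - {"ax": 0, "ay": 0, "az": 0, "x": 0.0133, "y": -0.0067, "z": -0.0048, "gripper": -1}
    - {"ax": 0, "ay": 0, "az": 0, "x": 0.0145, "y": -0.0029, "z": -0.0053, "gripper": -1}
    - {"ax": 0, "ay": 0, "az": 0, "x": 0.0147, "y": 0.0012, "z": -0.0053, "gripper": -1}
    - {"ax": 0, "ay": 0, "az": 0, "x": 0.0139, "y": 0.0052, "z": -0.005, "gripper": -1}

```text
clock: 20.75
ee_pos: [0.5663, -0.1603, 0.1826]
orientation: [3.048, -0.483, 0.333]
ft_force: [-3.1, 0.4, 1.9]
opening: 0.0206
grasp_force: 59.8
```

```bash
python3 -c "
from h import *
wind()
"
```

```text
clock 20.75 angle -61.1 rad 61.8 h 43.9 F tool [-2.6  0.6 -2.5] T [-0.2 -0.8  0.1] open 0.0206 q [-0.39  0.47  1.86  0.02  0.6   1.47]
```

apply_moves:
  moves:
    - {"ax": 0, "ay": 0, "az": 0, "x": 0.0121, "y": 0.0089, "z": -0.0044, "gripper": -1}
    - {"ax": 0, "ay": 0, "az": 0, "x": 0.0096, "y": 0.0119, "z": -0.0035, "gripper": -1}
    - {"ax": 0, "ay": 0, "az": 0, "x": 0.0063, "y": 0.0141, "z": -0.0023, "gripper": -1}
    - {"ax": 0, "ay": 0, "az": 0, "x": 0.0027, "y": 0.0154, "z": -0.001, "gripper": -1}

```text
clock: 21.15
ee_pos: [0.5756, -0.2179, 0.1993]
orientation: [3.048, -0.484, 0.329]
ft_force: [-7.2, 2.8, -5.0]
opening: 0.0206
grasp_force: 59.4
```

apply_moves:
  moves:
    - {"ax": 0, "ay": 0, "az": 0, "x": -0.0012, "y": 0.0156, "z": 0.0004, "gripper": -1}
    - {"ax": 0, "ay": 0, "az": 0, "x": -0.0049, "y": 0.0148, "z": 0.0018, "gripper": -1}
    - {"ax": 0, "ay": 0, "az": 0, "x": -0.0083, "y": 0.0129, "z": 0.003, "gripper": -1}
    - {"ax": 0, "ay": 0, "az": 0, "x": -0.0112, "y": 0.0102, "z": 0.0041, "gripper": -1}

```text
clock: 21.55
ee_pos: [0.5361, -0.2604, 0.1841]
orientation: [3.05, -0.485, 0.326]
ft_force: [-1.9, 16.3, -2.4]
opening: 0.0206
grasp_force: 59.8
```

```bash
python3 -c "
from h import *
wind()
"
```

```text
clock 21.55 angle 57.1 rad 60.0 h 43.9 F tool [ -7.2 -14.9   0.9] T [ 2.82 -1.37 -0.16] open 0.0206 q [-0.58  0.48  1.83  0.09  0.63  1.23]
```

apply_moves:
  moves:
    - {"ax": 0, "ay": 0, "az": 0, "x": -0.0138, "y": 0.006, "z": 0.0048, "gripper": -1}
    - {"ax": 0, "ay": 0, "az": 0, "x": -0.0145, "y": 0.0029, "z": 0.0053, "gripper": -1}
    - {"ax": 0, "ay": 0, "az": 0, "x": -0.0147, "y": -0.0012, "z": 0.0053, "gripper": -1}
    - {"ax": 0, "ay": 0, "az": 0, "x": -0.0139, "y": -0.0052, "z": 0.005, "gripper": -1}

```text
clock: 21.95
ee_pos: [0.4883, -0.2477, 0.1533]
orientation: [3.046, -0.485, 0.335]
ft_force: [8.9, 10.2, 7.4]
opening: 0.0203
grasp_force: 60.9
```

apply_moves:
  moves:
    - {"ax": 0, "ay": 0, "az": 0, "x": -0.0121, "y": -0.0089, "z": 0.0044, "gripper": -1}
    - {"ax": 0, "ay": 0, "az": 0, "x": -0.0096, "y": -0.0119, "z": 0.0035, "gripper": -1}
    - {"ax": 0, "ay": 0, "az": 0, "x": -0.0063, "y": -0.0141, "z": 0.0023, "gripper": -1}
    - {"ax": 0, "ay": 0, "az": 0, "x": -0.0027, "y": -0.0154, "z": 0.001, "gripper": -1}

```text
clock: 22.35
ee_pos: [0.4769, -0.1915, 0.1352]
orientation: [3.046, -0.485, 0.331]
ft_force: [-3.5, -1.1, 6.3]
opening: 0.0207
grasp_force: 60.6
```

```bash
python3 -c "
from h import *
wind()
"
```

```text
clock 22.35 angle 176.8 rad 59.2 h 43.6 F tool [-1.5  2.2 -6.8] T [-0.42  0.06 -0.01] open 0.0207 q [-0.53  0.46  2.07  0.11  0.39  1.26]
```

apply_moves:
  moves:
    - {"ax": 0, "ay": 0, "az": 0, "x": 0.0012, "y": -0.0156, "z": -0.0004, "gripper": -1}
    - {"ax": 0, "ay": 0, "az": 0, "x": 0.0049, "y": -0.0148, "z": -0.0018, "gripper": -1}
    - {"ax": 0, "ay": 0, "az": 0, "x": 0.0083, "y": -0.0129, "z": -0.003, "gripper": -1}
    - {"ax": 0, "ay": 0, "az": 0, "x": 0.0112, "y": -0.0102, "z": -0.0041, "gripper": -1}

```text
clock: 22.75
ee_pos: [0.5151, -0.1467, 0.1493]
orientation: [3.048, -0.484, 0.327]
ft_force: [-5.9, 1.1, 3.4]
opening: 0.0208
grasp_force: 60.5
```

apply_moves:
  moves:
    - {"ax": 0, "ay": 0, "az": 0, "x": 0.0133, "y": -0.0067, "z": -0.0048, "gripper": -1}
    - {"ax": 0, "ay": 0, "az": 0, "x": 0.0145, "y": -0.0029, "z": -0.0053, "gripper": -1}
    - {"ax": 0, "ay": 0, "az": 0, "x": 0.0147, "y": 0.0012, "z": -0.0053, "gripper": -1}
    - {"ax": 0, "ay": 0, "az": 0, "x": 0, "y": 0, "z": 0, "gripper": -1}

```text
clock: 23.15
ee_pos: [0.5567, -0.1518, 0.1751]
orientation: [3.046, -0.484, 0.337]
ft_force: [1.7, 8.3, 6.8]
opening: 0.0207
grasp_force: 60.5
```

```bash
python3 -c "
from h import *
wind()
"
```

```text
clock 23.15 angle -75.0 rad 61.3 h 43.8 F tool [ 0.6 -8.4 -6.9] T [ 1.21 -0.09  0.01] open 0.0207 q [-0.39  0.46  1.89  0.02  0.56  1.48]
```

apply_moves:
  moves:
    - {"ax": 0, "ay": 0, "az": 0, "x": 0.0069, "y": 0.0026, "z": -0.0025, "gripper": -1}
    - {"ax": 0, "ay": 0, "az": 0, "x": 0.0069, "y": 0.0026, "z": -0.0025, "gripper": -1}
    - {"ax": 0, "ay": 0, "az": 0, "x": 0.006, "y": 0.0044, "z": -0.0022, "gripper": -1}
    - {"ax": 0, "ay": 0, "az": 0, "x": 0, "y": 0, "z": 0, "gripper": -1}

```text
clock: 23.55
ee_pos: [0.5701, -0.1665, 0.1861]
orientation: [3.046, -0.485, 0.337]
ft_force: [4.0, 6.9, 6.5]
opening: 0.0208
grasp_force: 60.4
```

```bash
cat >> h.py <<'E'
_w=wind
def wind():
    s=_w();R0=Rs;h=s['ee_pos']-SEAT;q=Rs.T@h;a=np.arctan2(q[1],q[0]);F=Rs.T@s['ft_force']
    print('tangential',round(F@[-np.sin(a),np.cos(a),0],1),'radial',round(F@[np.cos(a),np.sin(a),0],1))
E
python3 -c "
from h import *
wind()
"
```

```text
clock 23.55 angle -53.7 rad 61.3 h 43.9 F tool [ 3.1 -7.8 -6. ] T [ 1.09  0.35 -0.01] open 0.0208 q [-0.4   0.47  1.84  0.03  0.61  1.47]
tangential -0.9 radial 9.2
```

apply_moves:
  moves:
    - {"ax": 0, "ay": 0, "az": 0, "x": 0.006, "y": 0.0044, "z": -0.0022, "gripper": -1}
    - {"ax": 0, "ay": 0, "az": 0, "x": 0.0048, "y": 0.006, "z": -0.0018, "gripper": -1}
    - {"ax": 0, "ay": 0, "az": 0, "x": 0.0048, "y": 0.006, "z": -0.0018, "gripper": -1}
    - {"ax": 0, "ay": 0, "az": 0, "x": 0, "y": 0, "z": 0, "gripper": -1}

```text
clock: 23.95
ee_pos: [0.5769, -0.1842, 0.1936]
orientation: [3.051, -0.485, 0.329]
ft_force: [2.8, 18.5, 0.5]
opening: 0.0204
grasp_force: 60.9
```

```bash
python3 -c "
from h import *
wind()
"
```

```text
clock 23.95 angle -34.6 rad 61.3 h 44.0 F tool [ -2.9 -18.5  -1.2] T [ 3.25 -0.53 -0.14] open 0.0204 q [-0.43  0.47  1.8   0.04  0.65  1.43]
tangential -16.7 radial 8.3
```

apply_moves:
  moves:
    - {"ax": 0, "ay": 0, "az": 0, "x": 0.001, "y": 0.002, "z": 0, "gripper": -1}
    - {"ax": 0, "ay": 0, "az": 0, "x": 0, "y": 0, "z": 0, "gripper": -1}
    - {"ax": 0, "ay": 0, "az": 0, "x": 0, "y": 0, "z": 0, "gripper": -1}

```text
clock: 24.25
ee_pos: [0.577, -0.1849, 0.1938]
orientation: [3.052, -0.484, 0.328]
ft_force: [4.2, 25.8, 2.8]
opening: 0.0206
grasp_force: 61.1
```

```bash
python3 -c "
from h import *
wind()
"
```

```text
clock 24.25 angle -33.8 rad 61.2 h 43.9 F tool [ -3.3 -25.8  -3.6] T [ 4.47 -0.81 -0.19] open 0.0206 q [-0.43  0.48  1.8   0.04  0.65  1.43]
tangential -22.8 radial 12.4
```

The screw is at its stop: force rises without movement. I'll relax, let go and back off.

apply_moves:
  moves:
    - {"ax": 0, "ay": 0, "az": 0, "x": -0.001, "y": -0.003, "z": 0, "gripper": -1}
    - {"ax": 0, "ay": 0, "az": 0, "x": 0, "y": 0, "z": 0, "gripper": -0.05}
    - {"ax": 0, "ay": 0, "az": 0, "x": 0, "y": 0, "z": 0, "gripper": -0.05}
    - {"ax": 0, "ay": 0, "az": 0, "x": 0, "y": 0, "z": 0, "gripper": -0.05}
    - {"ax": 0, "ay": 0, "az": 0, "x": 0, "y": 0, "z": -0.01, "gripper": -0.05}

```text
clock: 24.75
ee_pos: [0.5752, -0.184, 0.2033]
orientation: [3.048, -0.484, 0.329]
ft_force: [-0.5, -0.5, -0.3]
opening: 0.0407
grasp_force: 0.0
```

apply_moves:
  moves:
    - {"ax": 0, "ay": 0, "az": 0, "x": 0, "y": 0, "z": -0.03, "gripper": -0.05}
    - {"ax": 0, "ay": 0, "az": 0, "x": 0, "y": 0, "z": -0.04, "gripper": -0.05}
    - {"ax": 0, "ay": 0, "az": 0, "x": 0, "y": 0, "z": -0.04, "gripper": -0.05}
    - {"ax": 0, "ay": 0, "az": 0, "x": 0, "y": 0, "z": 0, "gripper": -0.05}

```text
clock: 25.15
ee_pos: [0.5536, -0.1761, 0.3176]
orientation: [3.043, -0.483, 0.345]
ft_force: [0.3, 0.6, 0.2]
opening: 0.041
grasp_force: 0.0
```

```bash
python3 -c "
from h import *
st()
q=grab('scene');hs=cv2.cvtColor(q['frame'],cv2.COLOR_BGR2HSV)
w=grab('wrist')
for n,q in(('s',q),('w',w)):
  hs=cv2.cvtColor(q['frame'],cv2.COLOR_BGR2HSV)
  print(n,'pred handle mid at -34',proj(q,hand(-34,.036)),'top',proj(q,hand(-34,.061)),'arm mid',proj(q,SEAT+.009*AX+.032*(hand(-34)-hand(146))/.12))
  c=proj(q,hand(-34,.02));x,y=[int(v) for v in c];roi=np.zeros(hs.shape[:2],bool);roi[max(0,y-70):y+70,max(0,x-70):x+70]=1
  red=(((hs[...,0]<7)|(hs[...,0]>173))&(hs[...,1]>150)&(hs[...,2]>50)&roi).astype(np.uint8)
  nn,l,s_,ce=cv2.connectedComponentsWithStats(red)
  for i in range(1,nn):
    if s_[i,4]>25: print('red',s_[i],ce[i].round(1))
  blk=((hs[...,2]<45)&roi).astype(np.uint8);blk=cv2.morphologyEx(blk,cv2.MORPH_OPEN,np.ones((5,5)))
  nn,l,s_,ce=cv2.connectedComponentsWithStats(blk)
  for i in range(1,nn):
    if s_[i,4]>40: print('blk',s_[i],ce[i].round(1))
"
```

```text
{'clock': np.float64(25.15), 'joint_pos': array([-0.4298,  0.2986,  1.7169,  0.0259,  0.9005,  1.4418]), 'dq': array([ 0.0005,  0.065 ,  0.0661, -0.0008, -0.0771, -0.0009]), 'effort': array([ 7.90000e-03, -5.09282e+01, -2.78641e+01,  2.83000e-02,
        4.01200e-01,  1.97000e-02]), 'ee_pos': array([ 0.5536, -0.1761,  0.3176]), 'orientation': array([ 3.0433, -0.4828,  0.3451]), 'ft_force': array([0.3159, 0.6   , 0.1516]), 'torque': array([0.0194, 0.0904, 0.0314]), 'grasp_force': np.float64(0.0), 'opening': np.float64(0.041)}
[[ 0.927 -0.31   0.212]
 [-0.301 -0.951 -0.075]
 [ 0.225  0.006 -0.974]]
s pred handle mid at -34 [178.91787141 257.81208113] top [176.81159127 241.41775898] arm mid [172.22614447 275.94600148]
red [167 275  29   8 173] [181.3 278.6]
red [233 309   5  29  65] [234.6 323.9]
blk [178 242  16  33 432] [185.2 257.8]
blk [231 277  19  20 349] [240.4 286.3]
blk [200 278  22  20 224] [211.7 285.9]
blk [183 282  34  32 467] [197.9 297.5]
blk [191 325  13  10 104] [197.8 330.1]
w pred handle mid at -34 [322.3611213 242.6828625] top [322.51122777 263.44797405] arm mid [339.86744904 245.37919872]
red [262 204   5  49 209] [264.3 226.6]
red [301 211  54  52 762] [331.  238.7]
blk [252 167  19  35 520] [262.  180.9]
blk [ 287  222   42   78 1801] [310.7 259. ]
blk [252 254  18  46 752] [260.7 278.1]
```

apply_moves:
  moves:
    - {"ax": 0, "ay": 0, "az": 0, "x": -0.04, "y": 0.04, "z": 0, "gripper": -0.05}
    - {"ax": 0, "ay": 0, "az": 0, "x": -0.04, "y": 0.045, "z": 0, "gripper": -0.05}
    - {"ax": 0, "ay": 0, "az": 0, "x": -0.02, "y": 0.045, "z": 0, "gripper": -0.05}
    - {"ax": 0, "ay": 0, "az": 0, "x": 0, "y": 0.045, "z": 0, "gripper": -0.05}
    - {"ax": 0, "ay": 0, "az": 0, "x": 0, "y": 0.045, "z": 0, "gripper": -0.05}

```text
clock: 25.75
ee_pos: [0.4051, -0.3478, 0.2924]
orientation: [3.048, -0.484, 0.33]
ft_force: [1.4, 0.7, 1.1]
opening: 0.0405
grasp_force: 0.0
```

apply_moves:
  moves:
    - {"ax": 0, "ay": 0, "az": 0, "x": 0, "y": 0.045, "z": 0, "gripper": -0.05}
    - {"ax": 0, "ay": 0, "az": 0, "x": 0, "y": 0.03, "z": 0, "gripper": -0.05}
    - {"ax": 0, "ay": 0, "az": 0, "x": 0, "y": 0, "z": 0, "gripper": -0.05}

```text
clock: 26.05
ee_pos: [0.3818, -0.4209, 0.292]
orientation: [3.047, -0.489, 0.329]
ft_force: [0.7, 0.3, -0.2]
opening: 0.0407
grasp_force: 0.0
```

```bash
python3 -c "
from h import *
g=grab('top');im=g['frame'];hs=cv2.cvtColor(im,cv2.COLOR_BGR2HSV)
m=((hs[...,2]>110)&(hs[...,1]<75)).astype(np.uint8)
P=np.array([np.append(V(onz(g,u,v,.052))[:2],(u,v)) for v in range(170,240) for u in range(395,440) if m[v,u]])
for y0 in range(30,64,8):
  q=P[(abs(P[:,1]-y0)<2)&(P[:,0]>-35)&(P[:,0]<90)]
  print(y0,len(q),q[:,0].min(),q[:,0].max())
y=((hs[...,0]>20)&(hs[...,0]<32)&(hs[...,1]>180)&(hs[...,2]>120))
Q=np.array([V(onz(g,u,v,.058)) for v in range(195,215) for u in range(390,412) if y[v,u]]);print('line on jaw',Q.mean(0) if len(Q) else None)
q=P[(P[:,0]>10)&(P[:,0]<60)&(P[:,1]>15)&(P[:,1]<75)];print('wheel y',np.percentile(q[:,1],[1,99]))
red=(((hs[...,0]<7)|(hs[...,0]>173))&(hs[...,1]>150)&(hs[...,2]>50))
Q=np.array([V(onz(g,u,v,.05))[:2] for v in range(190,230) for u in range(415,442) if red[v,u]]);print('pad',len(Q),Q.min(0),Q.max(0))
for d in(-34,-45,-55): print(d,proj(g,hand(d,.061)),'arm end',proj(g,SEAT+.009*AX+.05*(hand(d)-hand(d+180))/.12))
r2=np.argwhere(red[205:260,445:500])[:,::-1]+[445,205];print('crank red',len(r2),r2.min(0),r2.max(0),r2.mean(0))
print(monitor.get_obs()['ft_force'])
"
```

```text
30 75 0.7195393205659325 74.89737291199873
38 71 2.223176533085701 71.95093541245004
46 72 1.8044983625914142 72.13067525067981
54 70 3.30976154246244 71.72144644648122
62 73 0.967363159487412 74.62086703302606
line on jaw [31.60093402 78.77355851 58.        ]
wheel y [24.33283483 65.70187357]
pad 2 [ 4.73647653 23.87276971] [ 9.17706786 24.6600988 ]
-34 [476.70588527 218.35996519] arm end [475.98011066 212.00170267]
-45 [470.29081686 220.53200514] arm end [470.87738865 213.74670546]
-55 [464.95948448 223.39559954] arm end [466.63068129 216.04604013]
crank red 58 [464 205] [481 229] [476.4137931 223.5      ]
[ 0.18979508  0.2773955  -0.06334621]
```

```bash
python3 -c "
from h import *
print(hand_in())"
```

```text
the job is handed in; nothing more can be done
None
```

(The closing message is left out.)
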